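Fit the drip-rack bars and put the slide racks to drain

TASK

Fit the drip rack: feed each of the two long bars endwise through a guide tube of its own, across the drip tray and fully home into the socket at the far end. Then lift every slide rack that is there up and off its hook and set it upright across the two bars to drain, between the two brackets. Leave the other things on the bench where they are.

Things in the scene. Friction and masses are not known exactly. Their poses are not given: they have to be found in the camera images.
- drip_rack: fixed drip rack, steel base 160 x 320 mm, white drip tray, two grey brackets 100 mm wide in x. Two lanes along its y, at x = -32 and +32 mm, axis 75 mm above the bench. Origin: on the bench under the middle of the gap between the brackets, z up. Bars enter at the -y end, where the bench is free; the gap over the tray runs from y = -90 to +90
- seat_a (a point): centre of a bar fully home in the lane at x = -32 (rack frame y = -45, z = 75 mm), axes as drip_rack; any bar, either end first. Lane: mouth flared from 28 mm wide at y = -160 to 16 at -150; square guide tube, bore 16, from -150 to -90 (outer top z = 87); open gap; square socket, bore 22, from +90 to a solid stop at +120 mm (rack y)
- seat_b (a point): the same for the lane at x = +32 mm. A bar at home rests on the floors of tube and socket: its top is 79 mm above the bench at the tube and 76 mm at the socket, and slide racks stand on that
- bar_1: plain aluminium bar, 12 x 12 mm square, 330 mm long along its y, ends alike, about 100 g, lying on the bench. Origin: its centre. Fully home, its front touches the stop and its rear 60 mm stick out of the guide tube (50 beyond the flared mouth), so after feeding from near the middle it must be regrasped near its rear, or pushed on the end
- bar_2: a bar like bar_1
- hook_stand: fixed stand, base 120 (x) x 320 (y) x 12 mm, hooks at y = -110, 0, +110 mm. Origin: on the bench under where the middle slide rack hangs, z up. Beam along y at x = +57, z 110 to 132 mm; each hook an 8 mm square bar from it towards -x, top at z = 125, with a tip at x = -34 to -26 turned up to z = 137 mm: lift a rack over 12 mm, then draw it off to -x
- slide_rack_1: stainless rack of glass slides, or absent. Body 36 (x) x 84 (y) x 34 mm, flat bottom; 140 g. Over its middle a loop in its y-z plane: legs 10 (x) by 6 mm, outer faces at y = +-23, top bar z 90 to 96 mm. Origin: centre of underside, z up. Starts hung by the top bar on a hook, bottom 35 mm above the bench, its y along the stand's. Pinch from above across the legs (46 mm)
- slide_rack_2: slide rack like slide_rack_1, or absent
- slide_rack_3: slide rack like slide_rack_1, or absent
- reagent_bottle: amber reagent bottle, 60 mm wide, 130 mm tall; not part of the job, leave it in place
- beaker: clear beaker, 68 mm wide, 85 mm tall; not part of the job, leave it in place
- petri_stack: stack of petri dishes, 88 mm wide, 45 mm tall; not part of the job, leave it in place
- tip_box: blue pipette-tip box, 85 x 120 x 60 mm; not part of the job, leave it in place
- jar: glass jar, 64 mm wide, 75 mm tall; not part of the job, leave it in place
Mind the look-alikes: they are no part of the job. What is shaped like the slide_rack_2 but green is not meant.

How it is judged:
By the outcome, as a careful person would: the job done as asked, in the order asked, and still so for the second after the job is handed in, with the robot touching nothing.
Of slide_rack_1, slide_rack_2, slide_rack_3 only 2 to 3 are there at a start; the rules pass over those that are not, and their reading is None.
At some moment in a run one of bar_1, bar_2 may be knocked a few centimetres aside while the robot is not near it.
Once in a run the grip may slacken for a moment while it holds something.
It also fails if it takes over 208 s, if anything falls off the work surface, if the arm or the gripper's body presses on something with over 40 N, if the wrist force passes 120 N, or if a joint passes its speed limit or range.

ROBOT

A 6-joint arm with a two-finger parallel gripper is mounted at the origin on the work surface. World frame = base frame: x ahead of the robot, y to its left, z up, the work surface at z = 0. Lengths are in m, angles in rad, forces in N, time in s.
With the tool pointing down it reaches from about 0.35 to 0.85 m from the base axis. Payload 8.1 kg.
Tool frame: the origin (TCP) lies at the centre of the arm's flange, where the gripper is bolted on; the fingertips stand 186 mm ahead of it and the grasp point (between the pads) lies 167 mm ahead of it; z points along the fingers, y is the line along which they close (so a half turn about z gives the same grasp; the last joint's range is limited). The gripper opens to 93 mm and grips with 3 to 60 N. Pads are 15 mm wide; open, the fingers measure 128 mm over their backs; the gripper's body (75 mm by 188 mm) begins 65 mm behind the grasp point.
Start: joints at [-1.264, 0.13, 1.488, -0, 1.523, -0.085], TCP at [0.229, -0.555, 0.405] pointing down, gripper open.
Joint ranges: [-2.96, 2.96], [-0.89, 2.26], [0.02, 2.5], [-1.34, 4.48], [0, 2.73], [-2.66, 2.66]. Speed limits (rad/s): [2.39, 2.39, 2.79, 3.14, 3.14, 3.14].

INTERFACE

Orientations are given as a rotation vector (axis times angle).
In Python, from plant import read_state, read_camera, camera_params, robot gives the robot as it stands.
- The arm moves only by the tool carry_out, never from a script. Its argument "targets" is a list of rows, each an object of numbers: "hand": the opening in per cent of the stroke, from 0 (shut) to 100 (fully open); "x", "y", "z": the shift along the tool's x, y, z in m; "ax", "ay", "az": the turn, a rotation vector about the tool's x, y, z in rad. In form: [{"hand": .., "x": .., "y": .., "z": .., "ax": .., "ay": .., "az": ..}, ...]. A call has 1 to 8 rows; each row is the pose to reach, as a shift and turn from the pose commanded when the call began, along the tool's axes at that moment; what a row does not reach only later rows make up. A row lasts 1/8 s, in which the tool goes at most 62.5 mm and 10.7 degrees, less where a joint would pass 70% of its speed; a pose out of reach is approached as far as the arm can. A call with a gripper value outside its range is refused whole. The fingers move at their own pace and stop on an object; "newtons" is the grip in N (left out, the last holds). Time passes only in rows, so rows that repeat a pose let the fingers close. It gives the time, the measured TCP pose, the force, the opening and the grip force at its end, in the units of the state.
- read_state(): the state, without advancing time (a new reading comes with each control period).
- read_camera(name): name is "scene" or "top" or "wrist"; returns (picture, depth): 384x512x3 uint8, blue, green, red; 384x512 float32, m along the optical axis (not along the pixel's ray), 0 where there is no reading.
- camera_params(name): a dict with "fx", "fy", "cx", "cy" (pixels), "position" and "rotation" of the camera in the world. Camera axes: x right, y up, looking along -z (the intrinsics and any distortion apply to the point x, -y, -z); pixel columns grow to the right and rows downward; lengths in m; the calibration is good to about 2 mm. The wrist camera is an equidistant fisheye: a pixel r from the principal point sees the ray r / f radians off the axis. A picture is of the moment at which its call begins: read the wrist's pose just before it. camera_params takes no time and is no camera call; for the wrist camera it gives the pose at the moment of the call.
- robot.close_job(): hands the job in; it is judged then, once.
The state is a dict: "t": time; "q": joint angles; "dq": joint speeds; "joint_torque": joint torques, N m; "tool_pos": TCP position; "orientation": TCP orientation; "force": force on the tool from outside, world axes, zero at the start; "wrist_torque": the same for the moment, N m; "opening": finger opening in m; "gripper_force": force on a finger pad.
Only numpy, scipy, OpenCV 4.12 (cv2) and the standard library are available. Lean on these libraries where they do the work, as an engineer would, in place of code of your own. Each camera call takes 0.05 s, during which the arm holds its last target. There are 200 camera calls.

## Working session

There is one attempt and no reset: what is moved stays moved. The work goes in short steps, Python scripts to look and compute and a tool call to move; the robot and the scene stay as the last step left them, time stands still between calls to the robot, and variables do not carry over. Pictures are saved under pics/ and viewed, at most 14 in all, crops included, and the job is handed in when it is done.

Besides the shell and the picture viewer there is one more tool, called after "Call:" in YAML: its name, and indented under it one key for each argument. carry_out: Moves the arm, as the interface text tells. Its arguments: {"type":"object","properties":{"targets":{"type":"array","items":{"type":"object","properties":{"hand":{"type":"number"},"x":{"type":"number"},"y":{"type":"number"},"z":{"type":"number"},"ax":{"type":"number"},"ay":{"type":"number"},"az":{"type":"number"}}}},"newtons":{"type":"number"}},"required":["targets"]}

```bash
mkdir -p pics; ls; cat > h.py <<'E'
import numpy as np, cv2
from scipy.spatial.transform import Rotation as R
from plant import read_state, read_camera, camera_params, robot
def pix2w(name,u,v,d,P=None):
    P=P or camera_params(name); x=(u-P['cx'])/P['fx']; y=(v-P['cy'])/P['fy']
    if name=='wrist':
        r=np.hypot(x,y); s=np.tan(r)/max(r,1e-9); x*=s;y*=s
    c=np.array([x,-y,-1.0])*d
    return np.array(P['position'])+np.array(P['rotation'])@c
def cloud(name,depth,P):
    v,u=np.mgrid[:depth.shape[0],:depth.shape[1]].astype(float)
    x=(u-P['cx'])/P['fx']; y=(v-P['cy'])/P['fy']
    if name=='wrist':
        r=np.hypot(x,y); s=np.tan(r)/np.maximum(r,1e-9); x=x*s;y=y*s
    c=np.stack([x,-y,-np.ones_like(x)],-1)*depth[...,None]
    return np.array(P['position'])+c@np.array(P['rotation']).T
def rel(goal_p,goal_R,st):
    """shift/turn in tool axes from state to goal"""
    R0=R.from_rotvec(st['orientation']); return R0.inv().apply(goal_p-np.array(st['tool_pos'])),(R0.inv()*goal_R).as_rotvec()
E
python3 - <<'E'
from h import *
st=read_state(); print(st)
for n in ['top','scene']:
    im,d=read_camera(n); P=camera_params(n); print(n,P,d.min(),d.max())
    np.savez(f'{n}0.npz',im=im,d=d); cv2.imwrite(f'pics/{n}0.png',cv2.resize(im,(800,600),interpolation=cv2.INTER_CUBIC))
E
```

```text
pics
{'t': 0.0, 'q': array([-1.26444150e+00,  1.31142924e-01,  1.48925916e+00,  1.72652705e-05,
        1.52302469e+00, -8.53937273e-02]), 'dq': array([ 0.00020714,  0.00095847,  0.00081312, -0.00099596,  0.00072972,
        0.00033328]), 'joint_torque': array([ 2.35824016e-03, -5.59831238e+01, -4.91768646e+01,  7.66511215e-02,
        3.53145436e-02, -1.16570063e-04]), 'tool_pos': array([ 0.22904053, -0.5543141 ,  0.4037091 ]), 'orientation': array([-3.07972907e+00, -6.11073398e-01,  2.90558843e-04]), 'force': array([-0.15514717,  0.12634729,  0.46146061]), 'wrist_torque': array([-0.00051756, -0.02602782,  0.0066446 ]), 'gripper_force': 0.0, 'opening': 0.09303116006086849}
top {'fx': 387.6903399896797, 'fy': 387.6903399896797, 'cx': 245.7364918558345, 'cy': 187.61762836818247, 'position': array([0.4149889 , 0.09604338, 1.3860973 ]), 'rotation': array([ 0.07955582, -0.06522732, -1.59092216])} 0.0 2.2717957
scene {'fx': 460.49233008751725, 'fy': 460.49233008751725, 'cx': 253.65535309051032, 'cy': 197.1445903229725, 'position': array([ 1.45159663, -0.72867776,  1.05192878]), 'rotation': array([0.84455256, 0.38037883, 0.8073644 ])} 0.0 3.9995003
```

```bash
sed -i "s/np.array(P\['rotation'\])/R.from_rotvec(P['rotation']).as_matrix()/" h.py; python3 - <<'E'
from h import *
print(camera_params('wrist'))
for n in ['top','scene']:
    z=np.load(n+'0.npz'); P=camera_params(n); X=cloud(n,z['d'],P); np.save(n+'0_X.npy',X)
X=np.load('top0_X.npy'); im=np.load('top0.npz')['im']
print([np.round(X[v,u],3) for v,u in [(100,100),(300,100),(100,400),(300,400)]])
# ortho map from top: 1.25mm/px? render
E
```

```text
{'fx': 297.3186396354542, 'fy': 297.3186396354542, 'cx': 251.22557054641527, 'cy': 187.83514506800256, 'position': array([ 0.30199681, -0.52296406,  0.3833118 ]), 'rotation': array([-0.25477212,  0.17178178, -1.16873056])}
[array([0.828, 0.578, 0.151]), array([ 0.158,  0.628, -0.002]), array([ 0.839, -0.446,  0.041]), array([ 0.138, -0.422, -0.   ])]
```

View pics/top0.png

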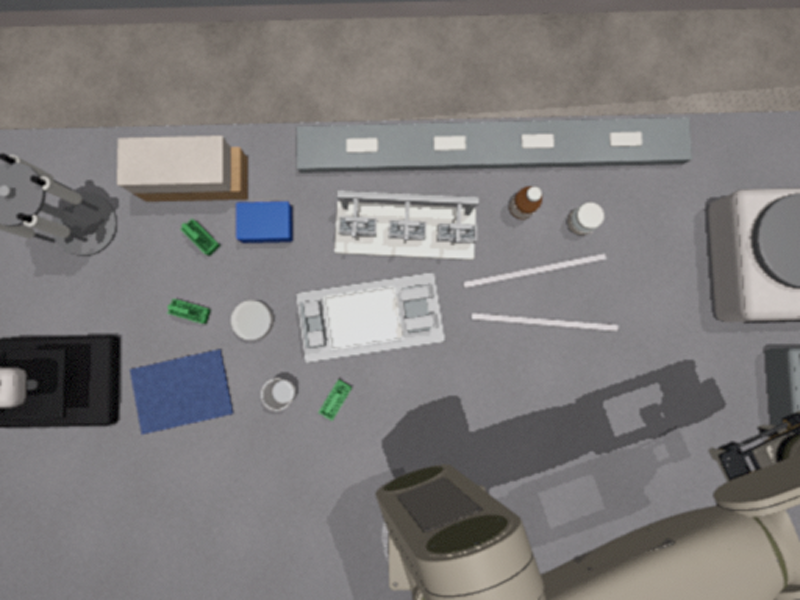

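View pics/scene0.png

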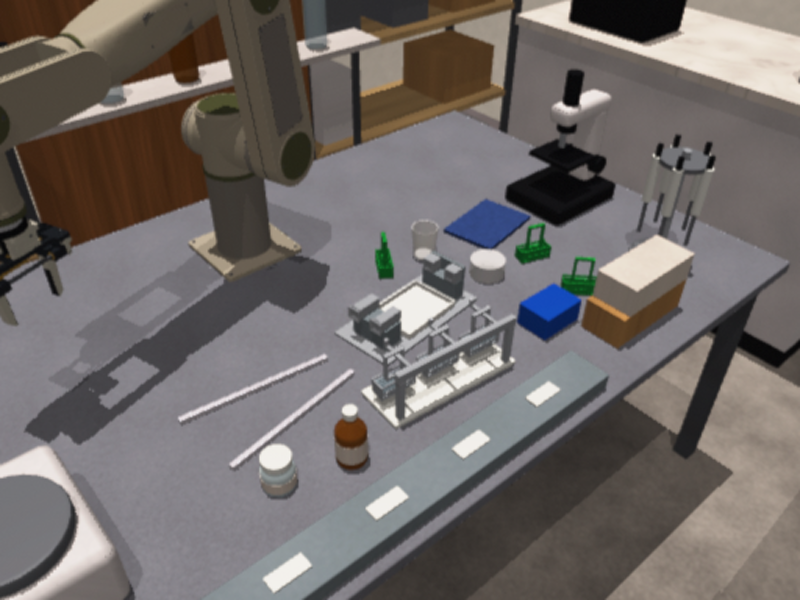

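```bash
python3 - <<'E'
from h import *
for n in ['top','scene']:
    X=np.load(n+'0_X.npy'); im=np.load(n+'0.npz')['im']; 
    P=X.reshape(-1,3); g=im.reshape(-1,3).mean(1); sat=np.ptp(im.reshape(-1,3).astype(int),axis=1)
    if n=='top': print('bench z',np.median(P[(abs(P[:,0]-.35)<.05)&(abs(P[:,1])<.05),2]))
    def rect(m,name):
        p=P[m]; 
        if len(p)<10: print(name,len(p));return
        r=cv2.minAreaRect(p[:,:2].astype(np.float32)); print(n,name,len(p),np.round(r[0],4),np.round(r[1],4),round(r[2],2),'z',np.round(np.percentile(p[:,2],[5,50,95]),4), 'mean',np.round(p.mean(0),4))
    box=lambda x0,x1,y0,y1:(P[:,0]>x0)&(P[:,0]<x1)&(P[:,1]>y0)&(P[:,1]<y1)
    # bars
    m=box(.3,.66,-.5,-.03)&(g>125)&(P[:,2]<.025)&(P[:,2]>.002)
    lab=m.reshape(im.shape[:2]).astype(np.uint8); k,L,s,c=cv2.connectedComponentsWithStats(lab,connectivity=8)
    for i in range(1,k):
        if s[i,4]>60: rect((L==i).ravel(),f'comp{s[i]}')
    Z=X[...,2]; 
    m=((Z>.06)&(Z<.2)&(X[...,0]>.35)&(X[...,0]<.75)&(X[...,1]>-.35)&(X[...,1]<.4)).astype(np.uint8)
    k,L,s,c=cv2.connectedComponentsWithStats(m,connectivity=4)
    for i in range(1,k):
        if s[i,4]>30: rect((L==i).ravel(),f'hi{s[i]}')
    np.save(n+'_hi.npy',L)
# ortho from top: height map enlarged image
a=np.load('top0.npz')['im'][100:240,180:300]
cv2.imwrite('pics/c1.png',cv2.resize(a,None,fx=5,fy=5,interpolation=cv2.INTER_CUBIC)[:600])
E
```

```text
bench z -0.0014871878771011149
top comp[284 155  21  12 201] 201 [ 0.6369 -0.068 ] [0.073  0.0395] 89.52 z [0.0048 0.0097 0.0148] mean [ 0.6374 -0.0653  0.0098]
top comp[297 162  91  22 359] 359 [ 0.5872 -0.2379] [0.0303 0.3308] 8.48 z [0.0027 0.0096 0.0146] mean [ 0.5881 -0.2366  0.0094]
top comp[300 198  96  14 340] 340 [ 0.4746 -0.2536] [0.3373 0.0267] 84.4 z [0.0035 0.0102 0.0142] mean [ 0.4707 -0.2487  0.0098]
top hi[328 120  19  17 232] 232 [ 0.7282 -0.2119] [0.0584 0.0407] 89.23 z [0.0663 0.0922 0.1296] mean [ 0.728  -0.2082  0.0974]
top hi[ 215  122   91   34 1169] 1169 [0.6933 0.0538] [0.3051 0.0984] 85.98 z [0.0626 0.1248 0.1338] mean [0.7039 0.0523 0.1091]
top hi[369 130  10  16 126] 126 [ 0.6993 -0.3355] [0.0287 0.0527] 89.36 z [0.0645 0.072  0.0773] mean [ 0.6987 -0.3361  0.0718]
top hi[256 181  25  32 477] 477 [0.5038 0.033 ] [0.0985 0.071 ] 7.6 z [0.0611 0.0842 0.0905] mean [0.5034 0.0333 0.0787]
top hi[192 193  16  30 273] 273 [0.4732 0.2647] [0.0988 0.0385] 6.72 z [0.0641 0.0889 0.094 ] mean [0.4727 0.2661 0.0868]
scene comp[114 227  96  43 312] 312 [ 0.4655 -0.2538]
[... 399 characters left out ...]
.0387] 0.15 z [0.0625 0.0725 0.082 ] mean [0.3541 0.3345 0.0726]
scene hi[271 161  27  21 291] 291 [0.4747 0.2604] [0.104  0.0447] 6.41 z [0.0618 0.0836 0.0911] mean [0.4777 0.2597 0.0795]
scene hi[223 188  34  27 450] 450 [0.5084 0.028 ] [0.1041 0.0784] 6.59 z [0.0608 0.0791 0.0877] mean [0.5085 0.0257 0.076 ]
scene hi[ 240  191   90   67 1350] 1350 [0.6936 0.0475] [0.3075 0.1034] 86.3 z [0.0648 0.1213 0.1317] mean [0.7097 0.0295 0.1121]
scene hi[214 259  20  28 230] 230 [ 0.7328 -0.2213] [0.0344 0.0558] 0.01 z [0.0666 0.1014 0.1294] mean [ 0.7394 -0.2286  0.1028]
scene hi[172 285  15  16 128] 128 [ 0.7003 -0.3376] [0.056  0.0244] 0.78 z [0.0653 0.0726 0.0754] mean [ 0.7025 -0.34    0.0721]
```

View pics/c1.png

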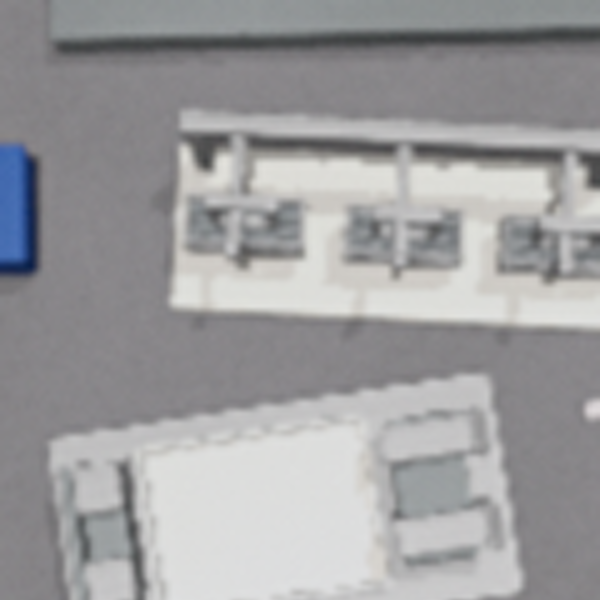

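```bash
cat >> h.py <<'E'
def goalR(yaw):  # tool down, tool x at yaw deg in world
    a=np.radians(yaw); x=np.array([np.cos(a),np.sin(a),0]); z=np.array([0,0,-1.]); return R.from_matrix(np.stack([x,np.cross(z,x),z],1))
def go(x,y,z,yaw,st=None,g=0.167):
    """grasp point to x,y,z"""
    st=st or read_state(); p,r=rel(np.array([x,y,z+g]),goalR(yaw),st); print('xyz',np.round(p,4),'a',np.round(r,4))
def show():
    st=read_state(); M=R.from_rotvec(st['orientation']).as_matrix(); print('t',round(st['t'],2),'grasp',np.round(np.array(st['tool_pos'])+.167*M[:,2],4),'yaw',np.round(np.degrees(np.arctan2(M[1,0],M[0,0])),2),'tilt',np.round(M[:2,2],4),'F',np.round(st['force'],1),'op',round(st['opening'],4),'gf',round(st['gripper_force'],1),'q',np.round(st['q'],2)); return st
E
python3 - <<'E'
from h import *
st=show(); P=camera_params('wrist'); Rt=R.from_rotvec(st['orientation']); 
print('cam in tool',Rt.inv().apply(P['position']-st['tool_pos'])); print((Rt.inv()*R.from_rotvec(P['rotation'])).as_matrix().round(3))
go(.52,-.17,.25,97.5)
E
```

```text
t 0.1 grasp [ 0.229  -0.5541  0.2368] yaw 22.45 tilt [-0.0005  0.0015] F [-0.5  0.8 -0.3] op 0.0932 gf 0.0 q [-1.26  0.13  1.49 -0.    1.52 -0.09]
cam in tool [ 0.0793771  -0.00110983  0.02050842]
[[ 0.001  0.958  0.286]
 [ 1.    -0.001 -0.001]
 [-0.     0.286 -0.958]]
xyz [ 0.4157 -0.2441 -0.0127] a [-1.3000e-03 -1.2000e-03 -1.3098e+00]
```

Call:
carry_out:
  targets:
    - {"x": 0.415, "y": -0.244, "z": -0.013, "az": -1.31, "hand": 45}
    - {"x": 0.415, "y": -0.244, "z": -0.013, "az": -1.31, "hand": 45}
    - {"x": 0.415, "y": -0.244, "z": -0.013, "az": -1.31, "hand": 45}
    - {"x": 0.415, "y": -0.244, "z": -0.013, "az": -1.31, "hand": 45}
    - {"x": 0.415, "y": -0.244, "z": -0.013, "az": -1.31, "hand": 45}
    - {"x": 0.415, "y": -0.244, "z": -0.013, "az": -1.31, "hand": 45}
    - {"x": 0.415, "y": -0.244, "z": -0.013, "az": -1.31, "hand": 45}
    - {"x": 0.415, "y": -0.244, "z": -0.013, "az": -1.31, "hand": 45}

```text
schema error: expected keys hand, x, y, z, ax, ay, az
```

```bash
python3 - <<'E'
from h import *
st=show(); P=camera_params('wrist'); im,d=read_camera('wrist'); X=cloud('wrist',d,P); np.savez('w1.npz',im=im,d=d,X=X)
cv2.imwrite('pics/w1.png',cv2.resize(im,(800,600),interpolation=cv2.INTER_CUBIC)); go(.52,-.17,.25,97.5)
E
```

```text
t 0.1 grasp [ 0.229  -0.5541  0.2368] yaw 22.45 tilt [-0.0005  0.0015] F [-0.5  0.8 -0.3] op 0.0932 gf 0.0 q [-1.26  0.13  1.49 -0.    1.52 -0.09]
xyz [ 0.4156 -0.2442 -0.0127] a [-1.2000e-03 -1.1000e-03 -1.3099e+00]
```

View pics/w1.png

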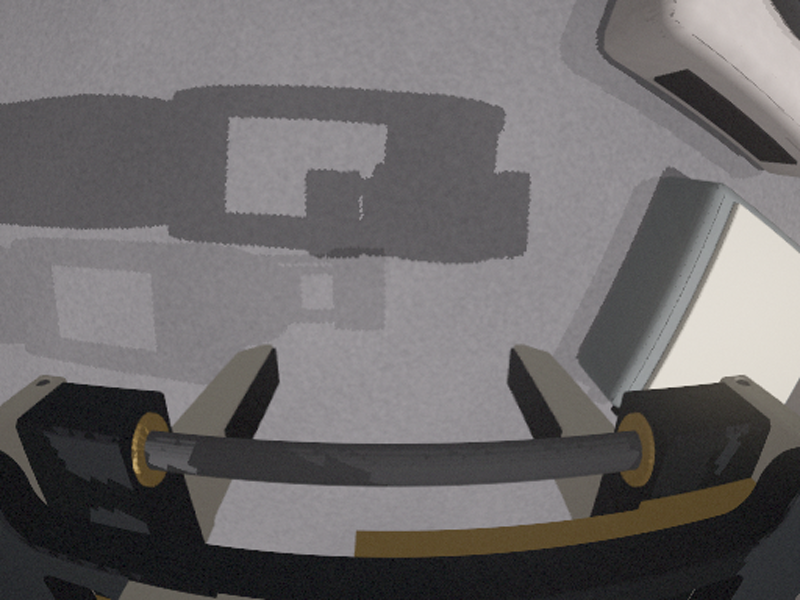

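Call:
carry_out:
  targets:
    - {"x": 0.415, "y": -0.244, "z": -0.013, "ax": 0, "ay": 0, "az": -1.31, "hand": 45}
    - {"x": 0.415, "y": -0.244, "z": -0.013, "ax": 0, "ay": 0, "az": -1.31, "hand": 45}
    - {"x": 0.415, "y": -0.244, "z": -0.013, "ax": 0, "ay": 0, "az": -1.31, "hand": 45}
    - {"x": 0.415, "y": -0.244, "z": -0.013, "ax": 0, "ay": 0, "az": -1.31, "hand": 45}
    - {"x": 0.415, "y": -0.244, "z": -0.013, "ax": 0, "ay": 0, "az": -1.31, "hand": 45}
    - {"x": 0.415, "y": -0.244, "z": -0.013, "ax": 0, "ay": 0, "az": -1.31, "hand": 45}
    - {"x": 0.415, "y": -0.244, "z": -0.013, "ax": 0, "ay": 0, "az": -1.31, "hand": 45}
    - {"x": 0.415, "y": -0.244, "z": -0.013, "ax": 0, "ay": 0, "az": -1.31, "hand": 45}

```text
t: 1.15
tool_pos: [0.5206, -0.1681, 0.4176]
orientation: [-2.066, -2.366, -0.0]
force: [-0.0, -0.1, 0.3]
opening: 0.0419
gripper_force: 0.0
```

```bash
python3 - <<'E'
from h import *
st=show(); P=camera_params('wrist'); im,d=read_camera('wrist'); X=cloud('wrist',d,P); np.savez('w1.npz',im=im,d=d,X=X)
cv2.imwrite('pics/w1b.png',cv2.resize(im,(800,600),interpolation=cv2.INTER_CUBIC)); go(.52,-.17,.25,97.5)
E
```

```text
t 1.15 grasp [ 0.5206 -0.1681  0.2506] yaw 97.75 tilt [-0.      0.0003] F [-0.  -0.1  0.3] op 0.0419 gf 0.0 q [-0.41 -0.02  1.62  0.    1.54 -0.54]
xyz [-0.0047 -0.0031  0.0006] a [ 0.0019 -0.0025  0.0042]
```

View pics/w1b.png

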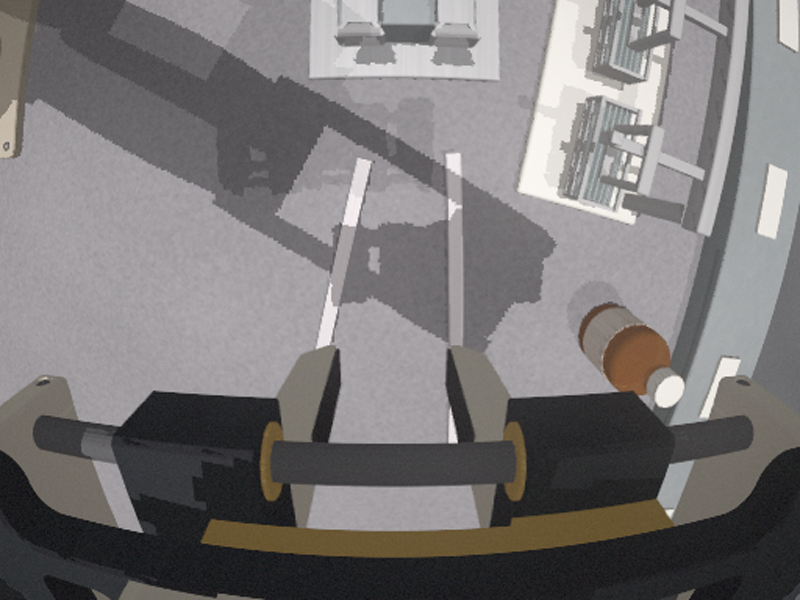

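Call:
carry_out:
  targets:
    - {"x": 0.2, "y": 0.0, "z": -0.03, "ax": 0, "ay": 0, "az": 0, "hand": 40}
    - {"x": 0.2, "y": 0.0, "z": -0.03, "ax": 0, "ay": 0, "az": 0, "hand": 40}
    - {"x": 0.2, "y": 0.0, "z": -0.03, "ax": 0, "ay": 0, "az": 0, "hand": 40}
    - {"x": 0.2, "y": 0.0, "z": -0.03, "ax": 0, "ay": 0, "az": 0, "hand": 40}
    - {"x": 0.2, "y": 0.0, "z": -0.03, "ax": 0, "ay": 0, "az": 0, "hand": 40}

```text
t: 1.82
tool_pos: [0.4933, 0.0281, 0.4477]
orientation: [2.069, 2.364, -0.0]
force: [-0.4, -0.5, 0.0]
opening: 0.0373
gripper_force: 0.0
```

```bash
python3 - <<'E'
from h import *
st=show(); P=camera_params('wrist'); im,d=read_camera('wrist'); X=cloud('wrist',d,P); np.savez('w2.npz',im=im,d=d,X=X)
cv2.imwrite('pics/w2.png',cv2.resize(im,(800,600),interpolation=cv2.INTER_CUBIC))
for f in ['w1','w2']:
    X=np.load(f+'.npz')['X']; Z=X[...,2]
    print(f,'bench',np.median(Z[(abs(Z)<.01)]))
    m=((Z>.006)&(Z<.02)&(X[...,0]>.4)&(X[...,0]<.66)&(X[...,1]>-.45)&(X[...,1]<-.03)).astype(np.uint8)
    k,L,s,c=cv2.connectedComponentsWithStats(m,connectivity=4)
    for i in range(1,k):
        if s[i,4]>150:
            p=X[L==i]; q=p[:,:2]; w=np.linalg.svd(q-q.mean(0),full_matrices=False)[2][0]; w*=np.sign(w[1]); n=np.array([w[1],-w[0]])
            a=(q-q.mean(0))@w; b=(q-q.mean(0))@n
            print(s[i],'mean',p.mean(0).round(4),'dir deg',np.degrees(np.arctan2(-w[0],w[1])).round(2),'end+',(q.mean(0)+w*a.max()).round(4),'end-',(q.mean(0)+w*a.min()).round(4),'wid',np.percentile(b,[2,98]).round(4),'z',np.percentile(p[:,2],[10,50,90]).round(4))
    m=((Z>.06)&(Z<.12)&(X[...,0]>.38)&(X[...,0]<.6)&(X[...,1]>-.05)&(X[...,1]<.4)).astype(np.uint8)
    k,L,s,c=cv2.connectedComponentsWithStats(m,connectivity=4)
    for i in range(1,k):
        if s[i,4]>150:
            p=X[L==i]; r=cv2.minAreaRect(p[:,:2].astype(np.float32)); print('hi',s[i],np.round(r[0],4),np.round(r[1],4),round(r[2],2),p.mean(0).round(4),np.percentile(p[:,2],[10,50,90]).round(4))
E
```

```text
t 1.82 grasp [0.4933 0.028  0.2807] yaw 97.61 tilt [ 0.0002 -0.0004] F [-0.4 -0.5  0. ] op 0.0373 gf 0.0 q [-0.05 -0.17  1.71 -0.    1.6  -0.18]
w1 bench -0.0002492476664136545
[ 330   73   39   58 1558] mean [ 0.6379 -0.066   0.0112] dir deg -3.03 end+ [ 0.6398 -0.0292] end- [ 0.636  -0.1014] wid [-0.0196  0.0204] z [0.0101 0.0113 0.0124]
[ 286   98   10  125 1127] mean [ 0.5713 -0.1545  0.0114] dir deg 10.23 end+ [ 0.5571 -0.0761] end- [ 0.5876 -0.2448] wid [-0.0061  0.0058] z [0.0104 0.0115 0.0125]
[ 202  101   36  122 1140] mean [ 0.4775 -0.1711  0.0116] dir deg -5.94 end+ [ 0.4859 -0.091 ] end- [ 0.468  -0.2625] wid [-0.006  0.006] z [0.0106 0.0116 0.0126]
hi [ 214    0   94   31 2245] [0.5054 0.0142] [0.0997 0.0378] 8.8 [0.5051 0.0115 0.0763] [0.0617 0.0852 0.0893]
w2 bench -0.00016118431883160866
[ 317  207   36   44 1026] mean [ 0.6383 -0.0643  0.0113] dir deg -2.27 end+ [ 0.6397 -0.0294] end- [ 0.6368 -0.1004] wid [-0.0196  0.0207] z [0.0101 0.0114 0.0125]
[280 229   8  55 187] mean [ 0.5665 -0.1385  0.0114] dir deg 14.61 end+ [ 0.5504 -0.0764] end- [ 0.5757 -0.1736] wid [-0.0045  0.0049] z [0.0103 0.0115 0.0125]
[221 232  20  52 401] mean [ 0.4813 -0.135   0.0116] dir deg -6.15 end+ [ 0.4861 -0.0903] end- [ 0.4755 -0.1892] wid [-0.0058  0.006 ] z [0.0106 0.0117 0.0129]
[208 311  14  28 190] mean [ 0.4656 -0.2861  0.0119] dir deg -6.61 end+ [ 0.4699 -0.2494] end- [ 0.461  -0.3264] wid [-0.0059  0.0059] z [0.011  0.0119 0.0129]
[280 311   7  28 178] mean [ 0.5925 -0.2695  0.0118] dir deg 9.36 end+ [ 0.5867 -0.2343] end- [ 0.5986 -0.3069] wid [-0.0057  0.0059] z [0.0107 0.0118 0.0129]
hi [ 220  137   80   61 4074] [0.5026 0.0322] [0.0997 0.0701] 7.85 [0.5019 0.0342 0.0778] [0.062  0.0859 0.0878]
```

View pics/w2.png

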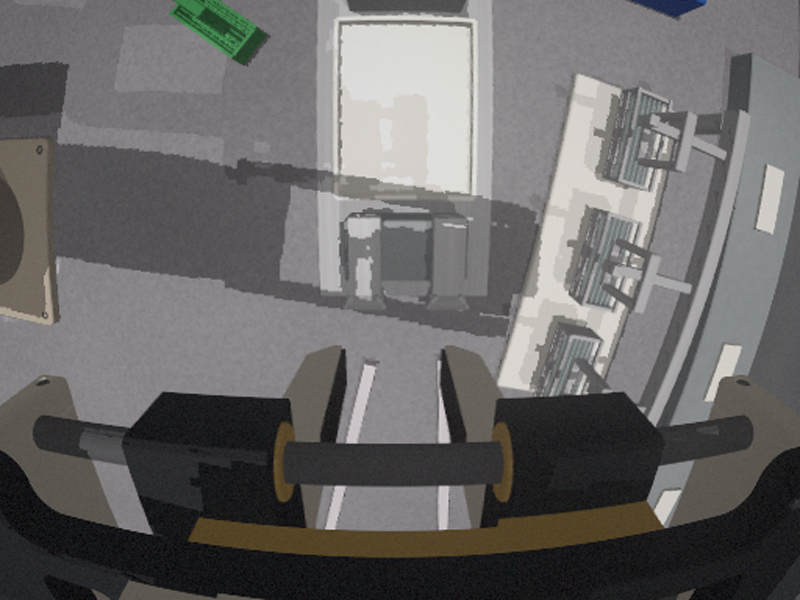

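```bash
cat >> h.py <<'E'
O=np.array([.4855,.1560]); YR=7.85
ex=np.array([np.cos(np.radians(YR)),np.sin(np.radians(YR))]); ey=np.array([-ex[1],ex[0]])
def rk(x,y): return O+x*ex+y*ey
def inrk(p): p=np.asarray(p)[...,:2]-O; return np.stack([p@ex,p@ey],-1)
def bars(name='wrist',lo=.006,hi=.02,box=(.38,.68,-.5,-.03)):
    P=camera_params(name); im,d=read_camera(name); X=cloud(name,d,P); Z=X[...,2]
    m=((Z>lo)&(Z<hi)&(X[...,0]>box[0])&(X[...,0]<box[1])&(X[...,1]>box[2])&(X[...,1]<box[3])).astype(np.uint8)
    k,L,s,c=cv2.connectedComponentsWithStats(m,connectivity=4)
    for i in range(1,k):
        if s[i,4]>100:
            p=X[L==i]; q=p[:,:2]; w=np.linalg.svd(q-q.mean(0),full_matrices=False)[2][0]; w*=np.sign(w[1])
            a=(q-q.mean(0))@w; b=(q-q.mean(0))@np.array([w[1],-w[0]])
            print(s[i],'mean',p.mean(0).round(4),'deg',np.degrees(np.arctan2(-w[0],w[1])).round(2),'end+',(q.mean(0)+w*a.max()).round(4),'end-',(q.mean(0)+w*a.min()).round(4),'wid',np.percentile(b,[2,98]).round(4),'z',np.percentile(p[:,2],[10,50,90]).round(4))
    return im,d,X
E
python3 -c "
from h import *
go(.5998,-.3123,.12,100.3)"
```

```text
xyz [-0.3504  0.061   0.1606] a [-0.0004  0.0006 -0.0484]
```

Call:
carry_out:
  targets:
    - {"x": -0.35, "y": 0.061, "z": 0.161, "ax": 0, "ay": 0, "az": -0.048, "hand": 43}
    - {"x": -0.35, "y": 0.061, "z": 0.161, "ax": 0, "ay": 0, "az": -0.048, "hand": 43}
    - {"x": -0.35, "y": 0.061, "z": 0.161, "ax": 0, "ay": 0, "az": -0.048, "hand": 43}
    - {"x": -0.35, "y": 0.061, "z": 0.161, "ax": 0, "ay": 0, "az": -0.048, "hand": 43}
    - {"x": -0.35, "y": 0.061, "z": 0.161, "ax": 0, "ay": 0, "az": -0.048, "hand": 43}
    - {"x": -0.35, "y": 0.061, "z": 0.161, "ax": 0, "ay": 0, "az": -0.048, "hand": 43}
    - {"x": -0.35, "y": 0.061, "z": 0.161, "ax": 0, "ay": 0, "az": -0.048, "hand": 43}
    - {"x": -0.35, "y": 0.061, "z": 0.161, "ax": 0, "ay": 0, "az": -0.048, "hand": 43}

```text
t: 2.88
tool_pos: [0.5984, -0.3134, 0.2851]
orientation: [-2.016, -2.406, 0.001]
force: [0.1, 0.7, -0.0]
opening: 0.0395
gripper_force: 0.0
```

```bash
python3 - <<'E'
from h import *
show(); bars(); go(.5998,-.3123,.0215,100.3)
E
```

```text
t 2.88 grasp [ 0.598  -0.3132  0.1181] yaw 100.07 tilt [-0.0023  0.0014] F [ 0.1  0.7 -0. ] op 0.0395 gf 0.0 q [-0.56  0.41  1.38 -0.    1.35 -0.73]
[  98    0   63  253 3424] mean [ 0.4685 -0.2686  0.0112] deg -5.93 end+ [ 0.4807 -0.152 ] end- [ 0.4541 -0.4077] wid [-0.0067  0.0053] z [0.0095 0.0115 0.0125]
[ 247    0   16  278 3787] mean [ 0.5916 -0.2631  0.0115] deg 10.46 end+ [ 0.5696 -0.1438] end- [ 0.6168 -0.3998] wid [-0.0057  0.0057] z [0.0106 0.0115 0.0124]
[316 217  22  25 174] mean [ 0.672  -0.3339  0.0134] deg -30.06 end+ [ 0.6784 -0.3228] end- [ 0.6651 -0.3459] wid [-0.0013  0.0018] z [0.0072 0.0137 0.0189]
xyz [-0.0004  0.0009  0.0979] a [-0.0006 -0.0008 -0.0026]
```

Call:
carry_out:
  newtons: 40
  targets:
    - {"x": 0, "y": 0.0015, "z": 0.06, "ax": 0, "ay": 0, "az": -0.006, "hand": 43}
    - {"x": 0, "y": 0.0015, "z": 0.096, "ax": 0, "ay": 0, "az": -0.006, "hand": 43}
    - {"x": 0, "y": 0.0015, "z": 0.0965, "ax": 0, "ay": 0, "az": -0.006, "hand": 43}
    - {"x": 0, "y": 0.0015, "z": 0.0965, "ax": 0, "ay": 0, "az": -0.006, "hand": 2}
    - {"x": 0, "y": 0.0015, "z": 0.0965, "ax": 0, "ay": 0, "az": -0.006, "hand": 2}
    - {"x": 0, "y": 0.0015, "z": 0.0965, "ax": 0, "ay": 0, "az": -0.006, "hand": 2}
    - {"x": 0, "y": 0.0015, "z": 0.0965, "ax": 0, "ay": 0, "az": -0.006, "hand": 2}

```text
t: 3.8
tool_pos: [0.6013, -0.3111, 0.1913]
orientation: [2.006, 2.416, 0.0]
force: [-0.6, 0.6, 4.8]
opening: 0.0113
gripper_force: 40.0
```

```bash
python3 - <<'E'
from h import *
show(); p=rk(.032,-.425); print(p); go(p[0],p[1],.0915,97.85)
E
```

```text
t 3.8 grasp [ 0.6015 -0.3112  0.0243] yaw 100.6 tilt [ 0.001  -0.0005] F [-0.6  0.6  4.8] op 0.0113 gf 40.0 q [-0.55  0.51  1.43  0.    1.2  -0.74]
[ 0.57524668 -0.26064677]
xyz [ 0.0544 -0.0163 -0.0673] a [0.0009 0.0006 0.048 ]
```

Call:
carry_out:
  targets:
    - {"x": 0.0, "y": 0, "z": -0.03, "ax": 0, "ay": 0, "az": 0, "hand": 2}
    - {"x": 0.0, "y": 0, "z": -0.069, "ax": 0, "ay": 0, "az": 0, "hand": 2}
    - {"x": 0.054, "y": -0.016, "z": -0.069, "ax": 0, "ay": 0, "az": 0.048, "hand": 2}
    - {"x": 0.054, "y": -0.016, "z": -0.069, "ax": 0, "ay": 0, "az": 0.048, "hand": 2}
    - {"x": 0.054, "y": -0.016, "z": -0.069, "ax": 0, "ay": 0, "az": 0.048, "hand": 2}
    - {"x": 0.054, "y": -0.016, "z": -0.069, "ax": 0, "ay": 0, "az": 0.048, "hand": 2}

```text
t: 4.55
tool_pos: [0.5759, -0.2617, 0.2596]
orientation: [2.064, 2.367, 0.0]
force: [0.6, -0.2, -0.2]
opening: 0.0113
gripper_force: 40.0
```

```bash
python3 - <<'E'
from h import *
st=show(); P=camera_params('wrist'); im,d=read_camera('wrist'); X=cloud('wrist',d,P); Z=X[...,2]
r=inrk(X)
m=(Z>.05)&(Z<.095)&(abs(r[...,0]-.032)<.02)&(r[...,1]>-.4)&(r[...,1]<-.18)
for a in np.arange(-.40,-.17,.02):
    k=m&(abs(r[...,1]-a)<.005)
    if k.sum()>5: print(round(a,3),k.sum(),'x',np.median(r[k][:,0]).round(4),np.percentile(r[k][:,0],[3,97]).round(4),'z',np.median(Z[k]).round(4))
k=m&(Z>.06); print('front',r[k][:,1].max())
b=(Z>.06)&(r[...,1]>-.17)&(abs(r[...,0])<.06)&(Z<.1); 
if b.sum()>50: q=cv2.minAreaRect(X[b][:,:2].astype(np.float32)); print(b.sum(),q, inrk(np.array(q[0])))
cv2.imwrite('pics/w3.png',cv2.resize(im,(800,600),interpolation=cv2.INTER_CUBIC))
p=rk(.032,-.38); go(p[0],p[1],.093,97.85)
E
```

```text
t 4.55 grasp [ 0.5761 -0.2618  0.0926] yaw 97.84 tilt [ 0.0009 -0.0007] F [ 0.6 -0.2 -0.2] op 0.0113 gf 40.0 q [-0.51  0.32  1.54 -0.    1.28 -0.64]
-0.4 187 x 0.0327 [0.0265 0.0383] z 0.0796
-0.38 390 x 0.0324 [0.0266 0.0381] z 0.0793
-0.36 415 x 0.0326 [0.0267 0.038 ] z 0.0792
-0.34 435 x 0.0321 [0.0262 0.0379] z 0.079
-0.32 400 x 0.032 [0.0267 0.0378] z 0.0788
-0.3 382 x 0.032 [0.0267 0.0379] z 0.0785
front -0.28817561688997156
xyz [ 0.0462 -0.0005 -0.0005] a [ 0.0006  0.0007 -0.0005]
```

View pics/w3.png

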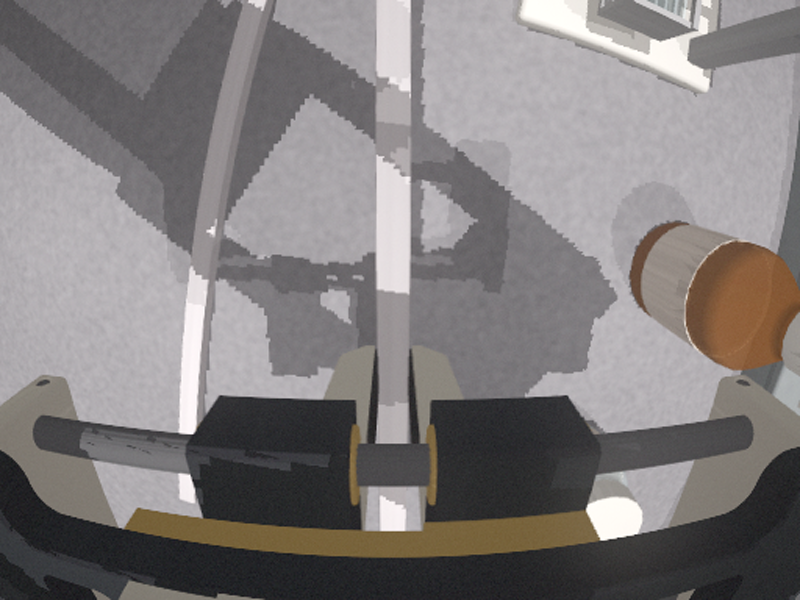

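Call:
carry_out:
  targets:
    - {"x": 0.0, "y": -0.0005, "z": -0.003, "ax": 0, "ay": 0.01, "az": 0, "hand": 2}
    - {"x": 0.015, "y": -0.0005, "z": -0.003, "ax": 0, "ay": 0.01, "az": 0, "hand": 2}
    - {"x": 0.03, "y": -0.0005, "z": -0.003, "ax": 0, "ay": 0.01, "az": 0, "hand": 2}
    - {"x": 0.04, "y": -0.0005, "z": -0.003, "ax": 0, "ay": 0.01, "az": 0, "hand": 2}
    - {"x": 0.05, "y": -0.0005, "z": -0.003, "ax": 0, "ay": 0.01, "az": 0, "hand": 2}
    - {"x": 0.06, "y": -0.0005, "z": -0.003, "ax": 0, "ay": 0.01, "az": 0, "hand": 2}
    - {"x": 0.07, "y": -0.0005, "z": -0.003, "ax": 0, "ay": 0.01, "az": 0, "hand": 2}
    - {"x": 0.07, "y": -0.0005, "z": -0.003, "ax": 0, "ay": 0.01, "az": 0, "hand": 2}

```text
t: 5.6
tool_pos: [0.5653, -0.1908, 0.2622]
orientation: [-2.058, -2.363, -0.01]
force: [0.1, 0.5, -0.5]
opening: 0.0114
gripper_force: 40.0
```

```bash
cat >> h.py <<'E'
def held(x0,ymin=-.45,ymax=.1,step=.02,lo=.055,hi=.1):
    P=camera_params('wrist'); im,d=read_camera('wrist'); X=cloud('wrist',d,P); Z=X[...,2]; r=inrk(X)
    m=(Z>lo)&(Z<hi)&(abs(r[...,0]-x0)<.02)&(r[...,1]<ymax)
    for a in np.arange(ymin,ymax,step):
        k=m&(abs(r[...,1]-a)<.005)
        if k.sum()>5: print(round(a,3),k.sum(),'x',np.percentile(r[k][:,0],[3,50,97]).round(4),'z',np.percentile(Z[k],[10,50,90]).round(4))
    return im,X,r
E
python3 - <<'E'
from h import *
st=show(); print(inrk(np.array(st['tool_pos']))); held(.032)
E
```

```text
t 5.6 grasp [ 0.5651 -0.1892  0.0953] yaw 97.9 tilt [-0.0015  0.0101] F [ 0.1  0.5 -0.5] op 0.0114 gf 40.0 q [-0.41  0.23  1.64  0.01  1.27 -0.55]
[ 0.031684   -0.35449636]
-0.43 157 x [0.0255 0.0313 0.0371] z [0.082  0.0826 0.0833]
-0.41 145 x [0.0258 0.0313 0.0368] z [0.0821 0.0827 0.0835]
-0.37 261 x [0.0256 0.0312 0.0368] z [0.0818 0.0826 0.0833]
-0.35 348 x [0.0257 0.0317 0.0372] z [0.0818 0.0826 0.0956]
-0.33 352 x [0.0254 0.0311 0.0368] z [0.0817 0.0825 0.0834]
-0.31 392 x [0.0255 0.0313 0.0371] z [0.0816 0.0824 0.0832]
-0.29 402 x [0.0256 0.0315 0.0369] z [0.0816 0.0824 0.0833]
-0.27 413 x [0.0251 0.031  0.0368] z [0.0814 0.0823 0.0832]
-0.25 414 x [0.0256 0.0309 0.0367] z [0.0814 0.0824 0.0833]
-0.23 389 x [0.0256 0.0309 0.0367] z [0.0814 0.0824 0.0832]
-0.21 11 x [0.0262 0.0287 0.0363] z [0.0813 0.0817 0.0822]
```

Call:
carry_out:
  targets:
    - {"x": 0.025, "y": 0.0005, "z": 0.001, "ax": 0, "ay": 0, "az": 0, "hand": 2}
    - {"x": 0.05, "y": 0.0005, "z": 0.001, "ax": 0, "ay": 0, "az": 0, "hand": 2}
    - {"x": 0.075, "y": 0.0005, "z": 0.001, "ax": 0, "ay": 0, "az": 0, "hand": 2}
    - {"x": 0.1, "y": 0.0005, "z": 0.001, "ax": 0, "ay": 0, "az": 0, "hand": 2}
    - {"x": 0.125, "y": 0.0005, "z": 0.001, "ax": 0, "ay": 0, "az": 0, "hand": 2}
    - {"x": 0.15, "y": 0.0005, "z": 0.001, "ax": 0, "ay": 0, "az": 0, "hand": 2}
    - {"x": 0.17, "y": 0.0005, "z": 0.001, "ax": 0, "ay": 0, "az": 0, "hand": 2}
    - {"x": 0.17, "y": 0.0005, "z": 0.001, "ax": 0, "ay": 0, "az": 0, "hand": 2}

```text
t: 6.65
tool_pos: [0.5423, -0.0216, 0.2629]
orientation: [-2.057, -2.364, -0.01]
force: [-0.4, 0.8, -0.9]
opening: 0.0115
gripper_force: 40.0
```

```bash
python3 - <<'E'
from h import *
st=show(); print(inrk(np.array(st['tool_pos']))); im,X,r=held(.032)
b=(X[...,2]>.06)&(r[...,1]>-.165)&(abs(r[...,0])<.06)&(X[...,2]<.1)&(r[...,1]<-.08); q=cv2.minAreaRect(X[b][:,:2].astype(np.float32)); print(b.sum(),q, inrk(np.array(q[0])))
E
```

```text
t 6.65 grasp [ 0.5421 -0.0199  0.0959] yaw 97.96 tilt [-0.0015  0.0102] F [-0.4  0.8 -0.9] op 0.0115 gf 40.0 q [-0.14  0.09  1.8   0.01  1.26 -0.28]
[ 0.0320464  -0.18370484]
-0.25 180 x [0.0261 0.0317 0.0373] z [0.0848 0.0856 0.0863]
-0.21 181 x [0.0259 0.0316 0.0373] z [0.0832 0.084  0.0848]
-0.19 296 x [0.0261 0.0321 0.0376] z [0.0827 0.0835 0.0843]
-0.17 1108 x [0.0136 0.032  0.0498] z [0.0818 0.0864 0.0977]
-0.15 905 x [0.0192 0.032  0.0448] z [0.0856 0.0868 0.0886]
-0.13 1075 x [0.0134 0.0313 0.0485] z [0.0624 0.0863 0.0872]
-0.11 1138 x [0.0136 0.0313 0.0488] z [0.0624 0.0863 0.0872]
-0.09 596 x [0.0218 0.0317 0.0433] z [0.0796 0.0862 0.0873]
-0.07 379 x [0.0257 0.0312 0.0371] z [0.0784 0.0793 0.0802]
-0.05 346 x [0.0255 0.0311 0.0365] z [0.0777 0.0786 0.0795]
18346 ((0.5043978691101074, 0.036638468503952026), (0.0981450229883194, 0.08501717448234558), 4.435657978057861) [ 0.00241837 -0.12082407]
```

Call:
carry_out:
  targets:
    - {"x": 0, "y": 0.0, "z": 0.002, "ax": 0, "ay": 0, "az": 0, "hand": 2}
    - {"x": 0, "y": 0.0, "z": 0.004, "ax": 0, "ay": 0, "az": 0, "hand": 2}
    - {"x": 0, "y": 0.0, "z": 0.004, "ax": 0, "ay": 0, "az": 0, "hand": 43}
    - {"x": 0, "y": 0.0, "z": 0.004, "ax": 0, "ay": -0.01, "az": 0, "hand": 43}
    - {"x": 0, "y": 0.0, "z": 0.004, "ax": 0, "ay": -0.01, "az": 0, "hand": 43}
    - {"x": -0.04, "y": 0.0, "z": 0.007, "ax": 0, "ay": -0.01, "az": 0, "hand": 43}
    - {"x": -0.071, "y": 0.0, "z": 0.009, "ax": 0, "ay": -0.01, "az": 0, "hand": 43}
    - {"x": -0.071, "y": 0.0, "z": 0.009, "ax": 0, "ay": -0.01, "az": 0, "hand": 43}

```text
t: 7.7
tool_pos: [0.5524, -0.0951, 0.2532]
orientation: [2.067, 2.366, -0.0]
force: [0.2, 0.3, 0.6]
opening: 0.0401
gripper_force: 0.0
```

```bash
python3 - <<'E'
from h import *
st=show(); print(inrk(np.array(st['tool_pos']))); im,X,r=held(.032)
E
```

```text
t 7.7 grasp [ 0.5524 -0.0951  0.0862] yaw 97.71 tilt [ 0.0001 -0.0004] F [0.2 0.3 0.6] op 0.0401 gf 0.0 q [-0.26  0.15  1.75 -0.    1.24 -0.4 ]
[ 0.03197179 -0.25783928]
-0.27 246 x [0.0261 0.0315 0.0374] z [0.0784 0.0791 0.0798]
-0.25 432 x [0.0264 0.0338 0.0518] z [0.078  0.0792 0.0856]
-0.23 381 x [0.026  0.0315 0.0375] z [0.0781 0.0789 0.0797]
-0.21 406 x [0.0263 0.0315 0.0373] z [0.078  0.0789 0.0796]
-0.19 452 x [0.0259 0.0318 0.0377] z [0.078  0.0789 0.0796]
-0.17 456 x [0.026  0.0316 0.0372] z [0.0779 0.0788 0.0796]
-0.15 1040 x [0.0191 0.0316 0.0444] z [0.0855 0.0868 0.0884]
-0.13 1181 x [0.0135 0.0311 0.0486] z [0.0623 0.0862 0.0873]
```

Call:
carry_out:
  newtons: 30
  targets:
    - {"x": 0, "y": 0.0, "z": 0, "ax": 0, "ay": 0, "az": 0, "hand": 2}
    - {"x": 0, "y": 0.0, "z": 0, "ax": 0, "ay": 0, "az": 0, "hand": 2}
    - {"x": 0, "y": 0.0, "z": 0, "ax": 0, "ay": 0, "az": 0, "hand": 2}
    - {"x": 0.015, "y": 0.0, "z": 0, "ax": 0, "ay": 0, "az": 0, "hand": 2}
    - {"x": 0.03, "y": 0.0, "z": 0, "ax": 0, "ay": 0, "az": 0, "hand": 2}
    - {"x": 0.045, "y": 0.0, "z": 0, "ax": 0, "ay": 0, "az": 0, "hand": 2}
    - {"x": 0.056, "y": 0.0, "z": 0, "ax": 0, "ay": 0, "az": 0, "hand": 2}
    - {"x": 0.056, "y": 0.0, "z": 0, "ax": 0, "ay": 0, "az": 0, "hand": 2}

```text
t: 8.75
tool_pos: [0.5445, -0.0368, 0.2532]
orientation: [-2.062, -2.37, -0.0]
force: [-0.2, 0.6, 0.4]
opening: 0.0115
gripper_force: 30.0
```

Call:
carry_out:
  targets:
    - {"x": 0.003, "y": 0.0, "z": 0, "ax": 0, "ay": 0, "az": 0, "hand": 2}
    - {"x": 0.005, "y": 0.0, "z": 0, "ax": 0, "ay": 0, "az": 0, "hand": 2}
    - {"x": 0.006, "y": 0.0, "z": 0, "ax": 0, "ay": 0, "az": 0, "hand": 2}

```text
t: 9.12
tool_pos: [0.5439, -0.0322, 0.2532]
orientation: [2.065, 2.368, -0.0]
force: [1.1, -1.0, 0.6]
opening: 0.0116
gripper_force: 30.0
```

```bash
python3 - <<'E'
from h import *
st=show(); print(inrk(np.array(st['tool_pos']))); im,X,r=held(.032,ymax=-.16)
E
```

```text
t 9.12 grasp [ 0.5439 -0.0322  0.0862] yaw 97.83 tilt [ 0.0001 -0.0001] F [ 1.1 -1.   0.6] op 0.0116 gf 30.0 q [-0.15  0.11  1.8  -0.    1.24 -0.29]
[ 0.03213119 -0.19438301]
-0.21 257 x [0.0263 0.0317 0.0371] z [0.0782 0.0789 0.0796]
-0.19 521 x [0.0247 0.0322 0.0392] z [0.0782 0.0793 0.0959]
-0.17 381 x [0.0261 0.0316 0.0377] z [0.078  0.0787 0.0795]
```

Continue pushing in 1 mm steps until the stop is felt.

Call:
carry_out:
  targets:
    - {"x": 0.001, "y": 0.0, "z": 0, "ax": 0, "ay": 0, "az": 0, "hand": 2}
    - {"x": 0.002, "y": 0.0, "z": 0, "ax": 0, "ay": 0, "az": 0, "hand": 2}
    - {"x": 0.002, "y": 0.0, "z": 0, "ax": 0, "ay": 0, "az": 0, "hand": 2}

```text
t: 9.55
tool_pos: [0.5435, -0.0299, 0.2532]
orientation: [-2.064, -2.368, 0.0]
force: [-0.9, -0.9, 1.2]
opening: 0.0118
gripper_force: 30.0
```

Call:
carry_out:
  targets:
    - {"x": 0.001, "y": 0.0, "z": 0, "ax": 0, "ay": 0, "az": 0, "hand": 2}
    - {"x": 0.002, "y": 0.0, "z": 0, "ax": 0, "ay": 0, "az": 0, "hand": 2}
    - {"x": 0.002, "y": 0.0, "z": 0, "ax": 0, "ay": 0, "az": 0, "hand": 2}

```text
t: 9.93
tool_pos: [0.5433, -0.0279, 0.2532]
orientation: [-2.064, -2.368, -0.0]
force: [0.5, -0.0, 1.1]
opening: 0.0117
gripper_force: 30.0
```

Call:
carry_out:
  targets:
    - {"x": 0.001, "y": 0.0, "z": 0, "ax": 0, "ay": 0, "az": 0, "hand": 2}
    - {"x": 0.002, "y": 0.0, "z": 0, "ax": 0, "ay": 0, "az": 0, "hand": 2}
    - {"x": 0.003, "y": 0.0, "z": 0, "ax": 0, "ay": 0, "az": 0, "hand": 2}
    - {"x": 0.003, "y": 0.0, "z": 0, "ax": 0, "ay": 0, "az": 0, "hand": 2}

```text
t: 10.42
tool_pos: [0.5432, -0.0265, 0.2536]
orientation: [2.063, 2.365, -0.003]
force: [1.6, -10.3, -0.8]
opening: 0.0117
gripper_force: 30.0
```

```bash
python3 - <<'E'
from h import *
st=show(); print(inrk(np.array(st['tool_pos']))); im,X,r=held(.032,ymax=-.16,ymin=-.24,step=.01)
Z=X[...,2]; k=(abs(r[...,0]-.032)<.005)&(Z>.07)&(Z<.085); print('rear',np.percentile(r[k][:,1],[.2,1]))
E
```

```text
t 10.43 grasp [ 0.5434 -0.0271  0.0866] yaw 97.82 tilt [ 0.0012 -0.0034] F [  1.6 -10.3  -0.8] op 0.0117 gf 30.0 q [-0.14  0.11  1.8  -0.    1.23 -0.28]
[ 0.03223733 -0.18868427]
-0.21 126 x [0.0264 0.0319 0.0373] z [0.0785 0.0793 0.08  ]
-0.2 283 x [0.0265 0.0319 0.0378] z [0.0785 0.0793 0.0801]
-0.19 354 x [0.0262 0.0319 0.0381] z [0.0785 0.0793 0.0845]
-0.18 1560 x [0.0133 0.0318 0.0505] z [0.0747 0.0827 0.0968]
-0.17 366 x [0.0263 0.0318 0.0379] z [0.0783 0.0791 0.0798]
rear [-0.20949473 -0.2086265 ]
```

Call:
carry_out:
  targets:
    - {"x": -0.002, "y": 0.0, "z": 0, "ax": 0, "ay": 0, "az": 0, "hand": 43}
    - {"x": -0.002, "y": 0.0, "z": 0, "ax": 0, "ay": 0, "az": 0, "hand": 43}
    - {"x": -0.002, "y": 0.0, "z": 0, "ax": 0, "ay": 0, "az": 0, "hand": 43}
    - {"x": -0.002, "y": 0.0, "z": -0.06, "ax": 0, "ay": 0, "az": 0, "hand": 43}
    - {"x": -0.002, "y": 0.0, "z": -0.1, "ax": 0, "ay": 0, "az": 0, "hand": 43}
    - {"x": -0.002, "y": 0.0, "z": -0.1, "ax": 0, "ay": 0, "az": 0, "hand": 43}

```text
t: 11.22
tool_pos: [0.5445, -0.0269, 0.3578]
orientation: [2.06, 2.364, 0.007]
force: [0.9, -0.7, 0.0]
opening: 0.04
gripper_force: 0.0
```

```bash
python3 - <<'E'
from h import *
st=show(); im,X,r=held(.032,ymax=.19,ymin=-.24,step=.03)
Z=X[...,2]; k=(abs(r[...,0]-.032)<.005)&(Z>.07)&(Z<.085); print('rear',np.percentile(r[k][:,1],[.2,1]))
b=(Z>.06)&(r[...,1]>-.165)&(abs(r[...,0])<.06)&(Z<.1)&(r[...,1]<-.085); q=cv2.minAreaRect(X[b][:,:2].astype(np.float32)); print(b.sum(),q)
go(.4613,-.3294,.12,84.1)
E
```

```text
t 11.22 grasp [ 0.5458 -0.0271  0.1908] yaw 97.87 tilt [ 0.0077 -0.0008] F [ 0.9 -0.7  0. ] op 0.04 gf 0.0 q [-0.14  0.    1.71  0.    1.42 -0.28]
-0.21 65 x [0.0265 0.0321 0.0377] z [0.0791 0.08   0.0809]
-0.18 140 x [0.0267 0.0321 0.0375] z [0.079  0.0798 0.0806]
-0.15 382 x [0.0193 0.0322 0.045 ] z [0.0856 0.0869 0.0885]
-0.12 479 x [0.0137 0.0314 0.0486] z [0.0621 0.0862 0.0874]
-0.09 230 x [0.0221 0.0322 0.0429] z [0.0782 0.086  0.0873]
-0.06 154 x [0.0261 0.0317 0.0372] z [0.0771 0.0781 0.0789]
-0.03 142 x [0.026  0.0316 0.0372] z [0.0768 0.0777 0.0785]
rear [-0.20961617 -0.20838679]
7794 ((0.5044561624526978, 0.03420673683285713), (0.09764990955591202, 0.080210842192173), 4.470317840576172)
xyz [-0.2884 -0.1234  0.0679] a [0.0039 0.0004 0.2403]
```

Call:
carry_out:
  targets:
    - {"x": -0.288, "y": -0.123, "z": 0.07, "ax": 0, "ay": 0, "az": 0.24, "hand": 43}
    - {"x": -0.288, "y": -0.123, "z": 0.07, "ax": 0, "ay": 0, "az": 0.24, "hand": 43}
    - {"x": -0.288, "y": -0.123, "z": 0.07, "ax": 0, "ay": 0, "az": 0.24, "hand": 43}
    - {"x": -0.288, "y": -0.123, "z": 0.07, "ax": 0, "ay": 0, "az": 0.24, "hand": 43}
    - {"x": -0.288, "y": -0.123, "z": 0.07, "ax": 0, "ay": 0, "az": 0.24, "hand": 43}
    - {"x": -0.288, "y": -0.123, "z": 0.07, "ax": 0, "ay": 0, "az": 0.24, "hand": 43}
    - {"x": -0.288, "y": -0.123, "z": 0.07, "ax": 0, "ay": 0, "az": 0.24, "hand": 43}

```text
t: 12.15
tool_pos: [0.46, -0.3288, 0.2815]
orientation: [-2.332, -2.1, -0.0]
force: [-0.0, -0.0, -0.7]
opening: 0.0401
gripper_force: 0.0
```

```bash
python3 - <<'E'
from h import *
show(); bars(); go(.4613,-.3294,.0215,84.1)
E
```

```text
t 12.15 grasp [ 0.4597 -0.3285  0.1145] yaw 84.02 tilt [-0.002   0.0024] F [-0.  -0.  -0.7] op 0.0401 gf 0.0 q [-0.71  0.13  1.72  0.    1.3  -0.61]
[ 247    0   15  281 3893] mean [ 0.4663 -0.2794  0.0116] deg -5.79 end+ [ 0.4785 -0.1592] end- [ 0.4522 -0.4185] wid [-0.0058  0.0058] z [0.0107 0.0116 0.0124]
[449 168  19  49 342] mean [ 0.6705 -0.3445  0.0133] deg -6.48 end+ [ 0.6729 -0.323 ] end- [ 0.667  -0.3751] wid [-0.0041  0.008 ] z [0.0076 0.0135 0.0185]
xyz [-0.0013  0.001   0.0937] a [-0.0014 -0.0017 -0.0001]
```

Call:
carry_out:
  newtons: 45
  targets:
    - {"x": 0, "y": 0.0014, "z": 0.06, "ax": 0, "ay": 0, "az": 0, "hand": 43}
    - {"x": 0, "y": 0.0014, "z": 0.092, "ax": 0, "ay": 0, "az": 0, "hand": 43}
    - {"x": 0, "y": 0.0014, "z": 0.093, "ax": 0, "ay": 0, "az": 0, "hand": 43}
    - {"x": 0, "y": 0.0014, "z": 0.093, "ax": 0, "ay": 0, "az": 0, "hand": 2}
    - {"x": 0, "y": 0.0014, "z": 0.093, "ax": 0, "ay": 0, "az": 0, "hand": 2}
    - {"x": 0, "y": 0.0014, "z": 0.093, "ax": 0, "ay": 0, "az": 0, "hand": 2}
    - {"x": 0, "y": 0.0014, "z": 0.093, "ax": 0, "ay": 0, "az": 0, "hand": 2}

```text
t: 13.08
tool_pos: [0.4623, -0.3292, 0.1908]
orientation: [2.332, 2.104, 0.001]
force: [-0.2, 1.8, 3.0]
opening: 0.0111
gripper_force: 45.0
```

```bash
python3 - <<'E'
from h import *
show(); p=rk(-.032,-.425); print(p); go(p[0],p[1],.096,97.85)
E
```

```text
t 13.07 grasp [ 0.4624 -0.3293  0.0238] yaw 84.1 tilt [ 0.0007 -0.0002] F [-0.2  1.8  3. ] op 0.0111 gf 45.0 q [-0.71  0.25  1.76  0.    1.13 -0.61]
[ 0.51184642 -0.2693879 ]
xyz [ 0.0646  0.0432 -0.0722] a [ 7.0e-04  2.0e-04 -2.4e-01]
```

Call:
carry_out:
  targets:
    - {"x": 0.0, "y": 0, "z": -0.04, "ax": 0, "ay": 0, "az": 0, "hand": 2}
    - {"x": 0.0, "y": 0, "z": -0.072, "ax": 0, "ay": 0.0, "az": 0, "hand": 2}
    - {"x": 0.065, "y": 0.043, "z": -0.072, "ax": 0, "ay": 0, "az": -0.24, "hand": 2}
    - {"x": 0.065, "y": 0.043, "z": -0.072, "ax": 0, "ay": 0, "az": -0.24, "hand": 2}
    - {"x": 0.065, "y": 0.043, "z": -0.072, "ax": 0, "ay": 0, "az": -0.24, "hand": 2}
    - {"x": 0.065, "y": 0.043, "z": -0.072, "ax": 0, "ay": 0, "az": -0.24, "hand": 2}

```text
t: 13.82
tool_pos: [0.5108, -0.2696, 0.2616]
orientation: [-2.066, -2.366, 0.001]
force: [-0.7, 0.1, -0.4]
opening: 0.0111
gripper_force: 45.0
```

```bash
python3 - <<'E'
from h import *
st=show(); print(inrk(np.array(st['tool_pos']))); held(-.032,step=.03); p=rk(-.032,-.355); go(p[0],p[1],.096,97.85)
E
```

```text
t 13.82 grasp [ 0.5106 -0.2696  0.0946] yaw 97.74 tilt [-0.0012  0.0001] F [-0.7  0.1 -0.4] op 0.0111 gf 45.0 q [-0.57  0.18  1.7  -0.    1.26 -0.71]
[-0.03305587 -0.4250691 ]
-0.45 251 x [-0.0395 -0.0338 -0.0281] z [0.0818 0.0826 0.0833]
-0.42 703 x [-0.0501 -0.0332 -0.0151] z [0.0817 0.0833 0.0979]
-0.39 383 x [-0.0393 -0.0338 -0.0277] z [0.0813 0.0822 0.0828]
-0.36 401 x [-0.0391 -0.0337 -0.0279] z [0.0811 0.0819 0.0827]
-0.33 424 x [-0.0395 -0.0337 -0.0279] z [0.0809 0.0816 0.0825]
-0.3 386 x [-0.0395 -0.0337 -0.0284] z [0.0804 0.0814 0.0823]
xyz [ 0.0703  0.001  -0.0013] a [-0.001  -0.0003 -0.0022]
```

Call:
carry_out:
  targets:
    - {"x": 0.0, "y": 0.0014, "z": 0, "ax": 0, "ay": 0.008, "az": -0.001, "hand": 2}
    - {"x": 0.015, "y": 0.0014, "z": 0, "ax": 0, "ay": 0.008, "az": -0.001, "hand": 2}
    - {"x": 0.03, "y": 0.0014, "z": 0, "ax": 0, "ay": 0.008, "az": -0.001, "hand": 2}
    - {"x": 0.04, "y": 0.0014, "z": 0, "ax": 0, "ay": 0.008, "az": -0.001, "hand": 2}
    - {"x": 0.05, "y": 0.0014, "z": 0, "ax": 0, "ay": 0.008, "az": -0.001, "hand": 2}
    - {"x": 0.06, "y": 0.0014, "z": 0, "ax": 0, "ay": 0.008, "az": -0.001, "hand": 2}
    - {"x": 0.07, "y": 0.0014, "z": 0, "ax": 0, "ay": 0.008, "az": -0.001, "hand": 2}
    - {"x": 0.07, "y": 0.0014, "z": 0, "ax": 0, "ay": 0.008, "az": -0.001, "hand": 2}

```text
t: 14.88
tool_pos: [0.5033, -0.1988, 0.2622]
orientation: [-2.058, -2.366, -0.008]
force: [0.7, -1.0, -0.9]
opening: 0.0114
gripper_force: 45.0
```

```bash
python3 - <<'E'
from h import *
st=show(); print(inrk(np.array(st['tool_pos']))); held(-.032,step=.04)
E
```

```text
t 14.88 grasp [ 0.5031 -0.1974  0.0952] yaw 97.96 tilt [-0.0012  0.008 ] F [ 0.7 -1.  -0.9] op 0.0114 gf 45.0 q [-0.47  0.09  1.8   0.01  1.26 -0.61]
[-0.03085377 -0.35386488]
-0.41 157 x [-0.0367 -0.0312 -0.0257] z [0.0824 0.0833 0.084 ]
-0.37 263 x [-0.0369 -0.0313 -0.0257] z [0.0823 0.0831 0.0838]
-0.33 347 x [-0.0371 -0.0314 -0.0258] z [0.0822 0.0828 0.0836]
-0.29 397 x [-0.0369 -0.0316 -0.0257] z [0.082  0.0828 0.0836]
-0.25 409 x [-0.037  -0.0317 -0.0259] z [0.0817 0.0825 0.0834]
-0.21 22 x [-0.0368 -0.0313 -0.0263] z [0.0819 0.0824 0.0828]
```

Call:
carry_out:
  targets:
    - {"x": 0.025, "y": -0.0005, "z": 0.001, "ax": 0, "ay": 0, "az": 0, "hand": 2}
    - {"x": 0.05, "y": -0.0005, "z": 0.001, "ax": 0, "ay": 0, "az": 0, "hand": 2}
    - {"x": 0.075, "y": -0.0005, "z": 0.001, "ax": 0, "ay": 0, "az": 0, "hand": 2}
    - {"x": 0.1, "y": -0.0005, "z": 0.001, "ax": 0, "ay": 0, "az": 0, "hand": 2}
    - {"x": 0.125, "y": -0.0005, "z": 0.001, "ax": 0, "ay": 0, "az": 0, "hand": 2}
    - {"x": 0.15, "y": -0.0005, "z": 0.001, "ax": 0, "ay": 0, "az": 0, "hand": 2}
    - {"x": 0.17, "y": -0.0005, "z": 0.001, "ax": 0, "ay": 0, "az": 0, "hand": 2}
    - {"x": 0.17, "y": -0.0005, "z": 0.001, "ax": 0, "ay": 0, "az": 0, "hand": 2}

```text
t: 15.92
tool_pos: [0.4792, -0.0305, 0.2622]
orientation: [-2.057, -2.366, -0.008]
force: [-0.5, 0.0, -3.3]
opening: 0.0112
gripper_force: 45.0
```

```bash
python3 - <<'E'
from h import *
st=show(); print(inrk(np.array(st['tool_pos']))); held(-.032,step=.03)
E
```

```text
t 15.93 grasp [ 0.4789 -0.0291  0.0952] yaw 97.99 tilt [-0.0019  0.0084] F [-0.5  0.  -3.3] op 0.0112 gf 45.0 q [-0.17 -0.08  1.97  0.01  1.25 -0.32]
[-0.03173101 -0.18384641]
-0.24 163 x [-0.0376 -0.0322 -0.0267] z [0.0832 0.0838 0.0845]
-0.21 187 x [-0.038  -0.0323 -0.0266] z [0.0827 0.0834 0.0841]
-0.18 340 x [-0.0378 -0.0324 -0.0263] z [0.0824 0.0831 0.0963]
-0.15 931 x [-0.0452 -0.032  -0.0189] z [0.0856 0.0869 0.0887]
-0.12 1137 x [-0.0485 -0.0315 -0.0133] z [0.0623 0.0863 0.0873]
-0.09 627 x [-0.0425 -0.0322 -0.0203] z [0.0815 0.0861 0.0871]
-0.06 390 x [-0.0387 -0.0329 -0.0275] z [0.0806 0.0815 0.0825]
```

Call:
carry_out:
  newtons: 30
  targets:
    - {"x": 0, "y": 0.0, "z": 0.002, "ax": 0, "ay": 0, "az": 0, "hand": 2}
    - {"x": 0, "y": 0.0, "z": 0.004, "ax": 0, "ay": 0, "az": 0, "hand": 2}
    - {"x": 0, "y": 0.0, "z": 0.004, "ax": 0, "ay": 0, "az": 0, "hand": 43}
    - {"x": 0, "y": 0.0, "z": 0.004, "ax": 0, "ay": -0.008, "az": 0, "hand": 43}
    - {"x": 0, "y": 0.0, "z": 0.004, "ax": 0, "ay": -0.008, "az": 0, "hand": 43}
    - {"x": -0.04, "y": 0.0, "z": 0.007, "ax": 0, "ay": -0.008, "az": 0, "hand": 43}
    - {"x": -0.071, "y": 0.0, "z": 0.009, "ax": 0, "ay": -0.008, "az": 0, "hand": 43}
    - {"x": -0.071, "y": 0.0, "z": 0.009, "ax": 0, "ay": -0.008, "az": 0, "hand": 43}

```text
t: 16.98
tool_pos: [0.4893, -0.1029, 0.2531]
orientation: [2.066, 2.367, -0.0]
force: [-0.3, 0.2, 0.3]
opening: 0.0398
gripper_force: 0.0
```

```bash
python3 - <<'E'
from h import *
st=show(); print(inrk(np.array(st['tool_pos']))); held(-.032,step=.03,ymax=-.16)
E
```

```text
t 16.98 grasp [ 0.4893 -0.103   0.0861] yaw 97.77 tilt [ 0.0001 -0.0003] F [-0.3  0.2  0.3] op 0.0398 gf 0.0 q [-0.31 -0.01  1.92 -0.    1.23 -0.45]
[-0.03158529 -0.25701497]
-0.27 246 x [-0.0374 -0.0317 -0.0261] z [0.0784 0.0791 0.0799]
-0.24 361 x [-0.0376 -0.032  -0.0259] z [0.0782 0.0789 0.0797]
-0.21 408 x [-0.0373 -0.0315 -0.0262] z [0.0781 0.0788 0.0796]
-0.18 445 x [-0.0376 -0.032  -0.0264] z [0.0779 0.0788 0.0796]
```

Same as before: close, push 60 mm, then small steps.

Call:
carry_out:
  newtons: 30
  targets:
    - {"x": 0, "y": 0.0, "z": 0, "ax": 0, "ay": 0, "az": 0, "hand": 2}
    - {"x": 0, "y": 0.0, "z": 0, "ax": 0, "ay": 0, "az": 0, "hand": 2}
    - {"x": 0, "y": 0.0, "z": 0, "ax": 0, "ay": 0, "az": 0, "hand": 2}
    - {"x": 0.015, "y": 0.0, "z": 0, "ax": 0, "ay": 0, "az": 0, "hand": 2}
    - {"x": 0.03, "y": 0.0, "z": 0, "ax": 0, "ay": 0, "az": 0, "hand": 2}
    - {"x": 0.045, "y": 0.0, "z": 0, "ax": 0, "ay": 0, "az": 0, "hand": 2}
    - {"x": 0.058, "y": 0.0, "z": 0, "ax": 0, "ay": 0, "az": 0, "hand": 2}
    - {"x": 0.06, "y": 0.0, "z": 0, "ax": 0, "ay": 0, "az": 0, "hand": 2}

```text
t: 18.02
tool_pos: [0.4808, -0.0409, 0.253]
orientation: [-2.061, -2.371, -0.0]
force: [0.4, -1.1, 0.6]
opening: 0.0117
gripper_force: 30.0
```

Call:
carry_out:
  targets:
    - {"x": 0.001, "y": 0.0, "z": 0, "ax": 0, "ay": 0, "az": 0, "hand": 2}
    - {"x": 0.003, "y": 0.0, "z": 0, "ax": 0, "ay": 0, "az": 0, "hand": 2}
    - {"x": 0.005, "y": 0.0, "z": 0, "ax": 0, "ay": 0, "az": 0, "hand": 2}
    - {"x": 0.005, "y": 0.0, "z": 0, "ax": 0, "ay": 0, "az": 0, "hand": 2}

```text
t: 18.52
tool_pos: [0.4803, -0.0371, 0.253]
orientation: [-2.063, -2.369, -0.0]
force: [0.3, 0.2, 0.9]
opening: 0.012
gripper_force: 30.0
```

```bash
python3 - <<'E'
from h import *
st=show(); print(inrk(np.array(st['tool_pos']))); im,X,r=held(-.032,ymax=-.16,ymin=-.24,step=.03)
Z=X[...,2]; k=(abs(r[...,0]+.032)<.005)&(Z>.07)&(Z<.085); print('rear',np.percentile(r[k][:,1],[.2,1]))
E
```

```text
t 18.52 grasp [ 0.4803 -0.0371  0.086 ] yaw 97.89 tilt [0.     0.0002] F [0.3 0.2 0.9] op 0.012 gf 30.0 q [-0.18 -0.06  1.97  0.    1.23 -0.32]
[-0.03156325 -0.19057268]
-0.21 174 x [-0.0375 -0.032  -0.0266] z [0.0781 0.0788 0.0797]
-0.18 1584 x [-0.0506 -0.0321 -0.0134] z [0.0744 0.0823 0.0969]
rear [-0.21141053 -0.21025019]
```

Call:
carry_out:
  targets:
    - {"x": 0.001, "y": 0.0, "z": 0, "ax": 0, "ay": 0, "az": 0, "hand": 2}
    - {"x": 0.002, "y": 0.0, "z": 0, "ax": 0, "ay": 0, "az": 0, "hand": 2}
    - {"x": 0.003, "y": 0.0, "z": 0, "ax": 0, "ay": 0, "az": 0, "hand": 2}
    - {"x": 0.0035, "y": 0.0, "z": 0, "ax": 0, "ay": 0, "az": 0, "hand": 2}
    - {"x": 0.0035, "y": 0.0, "z": 0, "ax": 0, "ay": 0, "az": 0, "hand": 2}

```text
t: 19.2
tool_pos: [0.48, -0.0345, 0.2533]
orientation: [2.062, 2.367, -0.002]
force: [0.8, -6.8, -0.6]
opening: 0.0119
gripper_force: 30.0
```

```bash
python3 - <<'E'
from h import *
st=show(); print(inrk(np.array(st['tool_pos']))); im,X,r=held(-.032,ymax=-.16,ymin=-.24,step=.03)
Z=X[...,2]; k=(abs(r[...,0]+.032)<.005)&(Z>.07)&(Z<.085); print('rear',np.percentile(r[k][:,1],[.2,1]))
E
```

```text
t 19.2 grasp [ 0.4801 -0.0349  0.0863] yaw 97.9 tilt [ 0.0008 -0.0024] F [ 0.8 -6.8 -0.6] op 0.0119 gf 30.0 q [-0.18 -0.06  1.97 -0.    1.23 -0.31]
[-0.03149087 -0.18794605]
-0.21 122 x [-0.0373 -0.0318 -0.0264] z [0.0784 0.0791 0.0799]
-0.18 1579 x [-0.0505 -0.0319 -0.0133] z [0.0745 0.0827 0.0966]
rear [-0.20935549 -0.20833228]
```

Call:
carry_out:
  targets:
    - {"x": 0.001, "y": 0.0, "z": 0, "ax": 0, "ay": 0, "az": 0, "hand": 2}
    - {"x": 0.0, "y": 0.0, "z": 0, "ax": 0, "ay": 0, "az": 0, "hand": 43}
    - {"x": -0.002, "y": 0.0, "z": 0, "ax": 0, "ay": 0, "az": 0, "hand": 43}
    - {"x": -0.002, "y": 0.0, "z": 0, "ax": 0, "ay": 0, "az": 0, "hand": 43}
    - {"x": -0.002, "y": 0.0, "z": -0.06, "ax": 0, "ay": 0, "az": 0, "hand": 43}
    - {"x": -0.002, "y": 0.0, "z": -0.12, "ax": 0, "ay": 0, "az": 0, "hand": 43}
    - {"x": -0.002, "y": 0.0, "z": -0.15, "ax": 0, "ay": 0, "az": 0, "hand": 43}

```text
t: 20.12
tool_pos: [0.4805, -0.0354, 0.407]
orientation: [2.06, 2.367, 0.004]
force: [0.9, -0.5, -0.3]
opening: 0.0399
gripper_force: 0.0
```

```bash
python3 - <<'E'
from h import *
st=show(); im,X,r=held(-.032,ymax=.19,ymin=-.21,step=.05)
for s in (.032,-.032):
    Z=X[...,2]; k=(abs(r[...,0]-s)<.005)&(Z>.07)&(Z<.085); print('rear',np.percentile(r[k][:,1],[.2,1]))
go(.61,.04,.25,176)
E
```

```text
t 20.12 grasp [ 0.4813 -0.0355  0.24  ] yaw 97.92 tilt [ 0.0048 -0.0006] F [ 0.9 -0.5 -0.3] op 0.0399 gf 0.0 q [-0.18 -0.2   1.81  0.    1.53 -0.32]
-0.21 36 x [-0.0368 -0.0314 -0.026 ] z [0.0793 0.0805 0.0811]
-0.16 211 x [-0.0467 -0.0315 -0.0167] z [0.0796 0.0896 0.0913]
-0.11 347 x [-0.0488 -0.0316 -0.0133] z [0.0622 0.086  0.0872]
-0.06 109 x [-0.0378 -0.0317 -0.0266] z [0.0769 0.078  0.079 ]
-0.01 101 x [-0.038  -0.0318 -0.0267] z [0.0761 0.0772 0.0783]
rear [-0.20961046 -0.20833459]
rear [-0.20834652 -0.20700805]
xyz [ 0.057   0.1381 -0.0056] a [ 0.0055  0.0079 -1.3627]
```

Both bars home (rears at −0.2096, −0.2083). Now look at the hook stand.

Call:
carry_out:
  targets:
    - {"x": 0.057, "y": 0.138, "z": -0.006, "ax": 0, "ay": 0, "az": -1.363, "hand": 75}
    - {"x": 0.057, "y": 0.138, "z": -0.006, "ax": 0, "ay": 0, "az": -1.363, "hand": 75}
    - {"x": 0.057, "y": 0.138, "z": -0.006, "ax": 0, "ay": 0, "az": -1.363, "hand": 75}
    - {"x": 0.057, "y": 0.138, "z": -0.006, "ax": 0, "ay": 0, "az": -1.363, "hand": 75}
    - {"x": 0.057, "y": 0.138, "z": -0.006, "ax": 0, "ay": 0, "az": -1.363, "hand": 75}
    - {"x": 0.057, "y": 0.138, "z": -0.006, "ax": 0, "ay": 0, "az": -1.363, "hand": 75}
    - {"x": 0.057, "y": 0.138, "z": -0.006, "ax": 0, "ay": 0, "az": -1.363, "hand": 75}
    - {"x": 0.057, "y": 0.138, "z": -0.006, "ax": 0, "ay": 0, "az": -1.363, "hand": 75}

```text
t: 21.18
tool_pos: [0.6088, 0.0401, 0.4084]
orientation: [-0.103, -3.139, -0.0]
force: [0.0, -0.7, 0.2]
opening: 0.0699
gripper_force: 0.0
```

```bash
python3 - <<'E'
from h import *
st=show(); P=camera_params('wrist'); im,d=read_camera('wrist'); X=cloud('wrist',d,P); np.savez('w4.npz',im=im,d=d,X=X)
cv2.imwrite('pics/w4.png',cv2.resize(im,(800,600),interpolation=cv2.INTER_CUBIC))
# ortho map of z>0.1 points from w1,w2,w4 and top,scene
pts=[np.load(f+'.npz')['X'].reshape(-1,3) for f in ['w1','w2','w4']]+[np.load('top0_X.npy').reshape(-1,3)]
S=1500; x0,y0=.60,-.13; W=np.zeros((4,int(.2*S)+1,int(.36*S)+1),np.uint8)
for i,p in enumerate(pts):
    k=(p[:,0]>x0)&(p[:,0]<x0+.2)&(p[:,1]>y0)&(p[:,1]<y0+.36)&(p[:,2]>.105)&(p[:,2]<.15); p=p[k]
    print(i,k.sum())
    W[i][((p[:,0]-x0)*S).astype(int),((p[:,1]-y0)*S).astype(int)]=np.clip((p[:,2]-.09)*4000,40,255)
big=np.vstack([np.hstack([W[0],W[1]]),np.hstack([W[2],W[3]])])[::1]
cv2.imwrite('pics/o1.png',cv2.resize(big,(800,int(800*big.shape[0]/big.shape[1]))))
E
```

```text
t 21.18 grasp [0.6087 0.0401 0.2414] yaw 176.23 tilt [-0.001   0.0003] F [ 0.  -0.7  0.2] op 0.0699 gf 0.0 q [-0.02  0.16  1.45  0.    1.53 -1.52]
0 4595
1 5226
2 1926
3 816
```

View pics/w4.png

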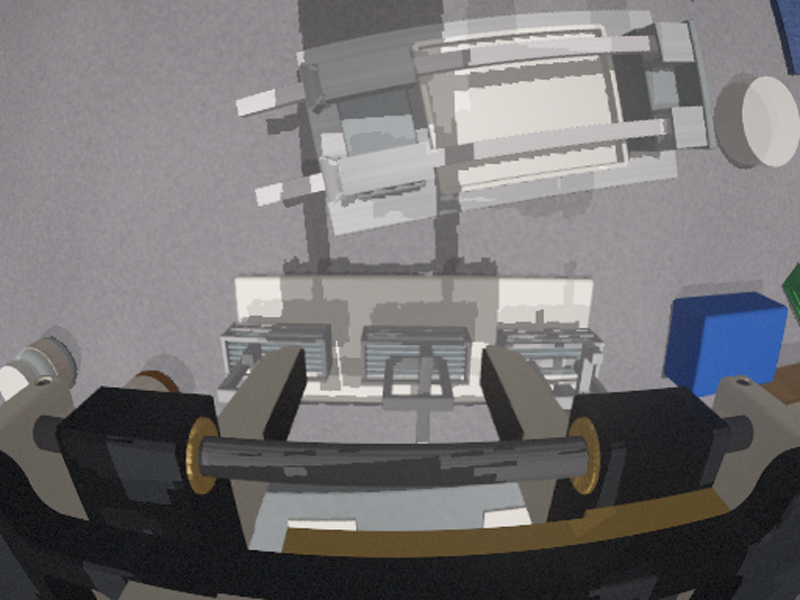

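View pics/o1.png

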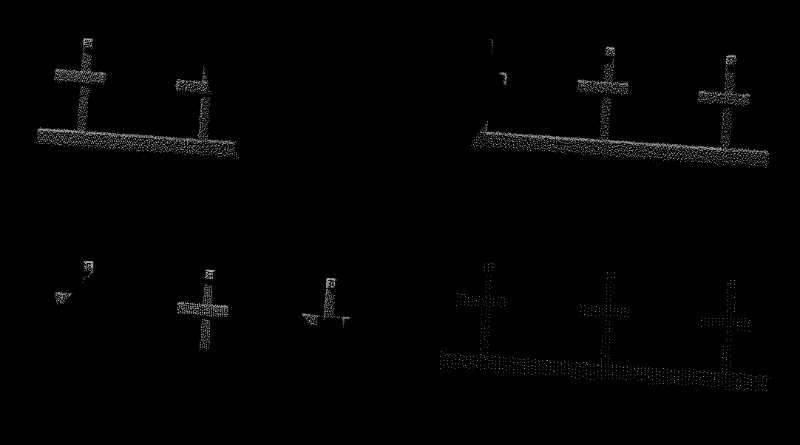

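```bash
python3 - <<'E'
from h import *
C=[(.6685,-.058),(.678,.0525),(.6875,.162)]
for f in ['w1','w2','w4','top']:
    X=(np.load('top0_X.npy') if f=='top' else np.load(f+'.npz')['X']).reshape(-1,3)
    for i,c in enumerate(C):
        a=np.radians(-4.7); u=np.array([np.cos(a),np.sin(a)]); v=np.array([-u[1],u[0]]); q=X[:,:2]-c
        k=(abs(q@u)<.012)&(abs(q@v)<.03)&(X[:,2]>.115)&(X[:,2]<.14)&(abs(q@v)>.006)
        if k.sum()>40:
            p=X[k]; uu=(p[:,:2]-c)@u; vv=(p[:,:2]-c)@v
            print(f,i+1,k.sum(),'center',(np.array(c)+u*np.mean(np.percentile(uu,[2,98]))+v*np.mean(np.percentile(vv,[1,99]))).round(4),'ext',np.percentile(uu,[2,98]).round(4),np.percentile(vv,[1,99]).round(4),'z',np.percentile(p[:,2],[20,50,80]).round(4),'slope',np.degrees(np.arctan(np.polyfit(vv,uu,1)[0])).round(2))
    k=(X[:,0]>.70)&(X[:,0]<.78)&(X[:,1]>-.12)&(X[:,1]<.2)&(X[:,2]>.125)&(X[:,2]<.136)
    if k.sum()>100:
        p=X[k]; p=p[p[:,0]>np.median(p[:,0])-.02]; r=cv2.minAreaRect(p[:,:2].astype(np.float32)); print('beam',r)
E
```

```text
w1 1 421 center [ 0.6673 -0.0576] ext [-0.0082  0.0058] [-0.0222  0.0227] z [0.125  0.1295 0.1306] slope -1.3
w1 2 205 center [0.6782 0.0442] ext [-0.0044  0.0061] [-0.0237  0.0072] z [0.1236 0.129  0.1301] slope 8.37
beam ((0.7211639285087585, -0.004933662712574005), (0.18243348598480225, 0.032151930034160614), 86.43659210205078)
w2 1 64 center [ 0.6705 -0.0369] ext [-0.0046  0.0051] [0.0183 0.0241] z [0.119  0.1248 0.1286] slope 46.79
w2 2 319 center [0.6766 0.0529] ext [-0.0087  0.006 ] [-0.0221  0.0226] z [0.1247 0.1296 0.1306] slope -1.35
w2 3 315 center [0.6867 0.1624] ext [-0.0077  0.006 ] [-0.0225  0.0231] z [0.1246 0.1293 0.1304] slope -1.57
beam ((0.7259770035743713, 0.06793554872274399), (0.26631879806518555, 0.03409973904490471), 86.48833465576172)
w4 1 137 center [ 0.6681 -0.0733] ext [-0.0041  0.0058] [-0.0224 -0.0081] z [0.1231 0.1293 0.1303] slope -6.4
w4 2 438 center [0.6774 0.0528] ext [-0.007   0.0058] [-0.0222  0.0227] z [0.1258 0.1297 0.1306] slope -0.89
w4 3 156 center [0.6854 0.1638] ext [-0.0102  0.0056] [-0.0192  0.0224] z [0.1219 0.1268 0.1299] slope -4.99
top 1 43 center [ 0.6703 -0.0563] ext [-0.0062  0.0096] [-0.0205  0.0241] z [0.1255 0.1281 0.1301] slope -1.67
top 3 43 center [0.688  0.1634] ext [-0.0081  0.0089] [-0.0204  0.0233] z [0.1257 0.1286 0.1309] slope -0.2
beam ((0.7257622480392456, 0.053841978311538696), (0.2945344150066376, 0.03376558795571327), 85.7720718383789)
```

```bash
python3 - <<'E'
from h import *
st=show(); go(.688,.1625,.17,175.9)
E
```

```text
t 21.23 grasp [0.6087 0.0401 0.2414] yaw 176.27 tilt [-0.0009  0.0002] F [-0.1  0.2  1.1] op 0.0698 gf 0.0 q [-0.02  0.16  1.45  0.    1.53 -1.52]
xyz [-0.0711  0.1273  0.0713] a [ 0.0001 -0.0009  0.0065]
```

Call:
carry_out:
  targets:
    - {"x": -0.071, "y": 0.127, "z": 0.04, "ax": 0, "ay": 0, "az": 0.006, "hand": 75}
    - {"x": -0.071, "y": 0.127, "z": 0.04, "ax": 0, "ay": 0, "az": 0.006, "hand": 75}
    - {"x": -0.071, "y": 0.127, "z": 0.071, "ax": 0, "ay": 0, "az": 0.006, "hand": 75}
    - {"x": -0.071, "y": 0.127, "z": 0.071, "ax": 0, "ay": 0, "az": 0.006, "hand": 75}
    - {"x": -0.071, "y": 0.127, "z": 0.071, "ax": 0, "ay": 0, "az": 0.006, "hand": 75}

```text
t: 21.85
tool_pos: [0.6885, 0.1612, 0.3383]
orientation: [-0.12, -3.139, 0.0]
force: [-0.1, 0.0, -0.0]
opening: 0.0695
gripper_force: 0.0
```

```bash
cat >> h.py <<'E'
def loop(c,a=-4.):
    P=camera_params('wrist'); im,d=read_camera('wrist'); X=cloud('wrist',d,P).reshape(-1,3)
    a=np.radians(a); u=np.array([np.cos(a),np.sin(a)]); v=np.array([-u[1],u[0]]); q=X[:,:2]-c
    k=(abs(q@u)<.015)&(abs(q@v)<.03)&(X[:,2]>.128)&(X[:,2]<.134)&(abs(q@v)>.007); p=q[k]
    if k.sum()>20: print(k.sum(),'u',np.percentile(p@u,[2,50,98]).round(4),'v',np.percentile(p@v,[1,99]).round(4),'z',np.median(X[k,2]).round(4),'slope',np.degrees(np.arctan(np.polyfit(p@v,p@u,1)[0])).round(2))
    return im
E
python3 - <<'E'
from h import *
st=show(); im=loop(np.array([.688,.1625])); cv2.imwrite('pics/w5.png',cv2.resize(im,(800,600))); go(.688,.1625,.105,175.9)
E
```

```text
t 21.85 grasp [0.6884 0.1612 0.1713] yaw 175.63 tilt [-0.0003 -0.0003] F [-0.1  0.  -0. ] op 0.0695 gf 0.0 q [ 0.16  0.45  1.22 -0.    1.46 -1.34]
645 u [-0.0037  0.0008  0.006 ] v [-0.0225  0.0222] z 0.1302 slope -0.17
xyz [0.001  0.0015 0.0676] a [ 0.0002  0.0018 -0.0053]
```

View pics/w5.png

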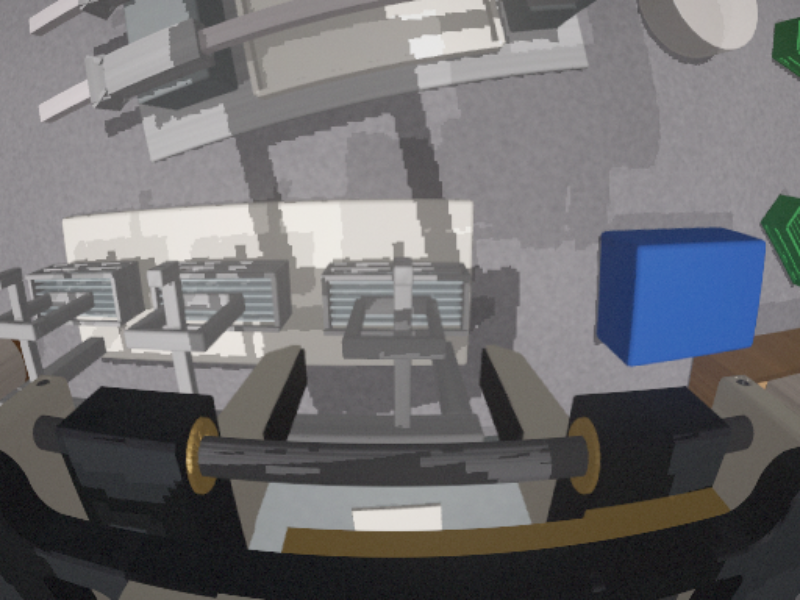

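Call:
carry_out:
  newtons: 35
  targets:
    - {"x": -0.0005, "y": 0.0012, "z": 0.04, "ax": 0, "ay": 0, "az": -0.008, "hand": 75}
    - {"x": -0.0005, "y": 0.0012, "z": 0.066, "ax": 0, "ay": 0, "az": -0.008, "hand": 75}
    - {"x": -0.0005, "y": 0.0012, "z": 0.067, "ax": 0, "ay": 0, "az": -0.008, "hand": 75}
    - {"x": -0.0005, "y": 0.0012, "z": 0.067, "ax": 0, "ay": 0, "az": -0.008, "hand": 40}
    - {"x": -0.0005, "y": 0.0012, "z": 0.067, "ax": 0, "ay": 0, "az": -0.008, "hand": 40}
    - {"x": -0.0005, "y": 0.0012, "z": 0.067, "ax": 0, "ay": 0, "az": -0.008, "hand": 40}
    - {"x": -0.0005, "y": 0.0012, "z": 0.067, "ax": 0, "ay": 0, "az": -0.008, "hand": 40}

```text
t: 22.78
tool_pos: [0.6898, 0.1627, 0.2729]
orientation: [0.107, 3.137, 0.0]
force: [-0.4, -1.2, 6.0]
opening: 0.0455
gripper_force: 34.9
```

Call:
carry_out:
  targets:
    - {"x": 0, "y": 0, "z": -0.015, "ax": 0, "ay": 0, "az": 0, "hand": 40}
    - {"x": 0, "y": 0, "z": -0.03, "ax": 0, "ay": 0, "az": 0, "hand": 40}
    - {"x": 0, "y": 0, "z": -0.03, "ax": 0, "ay": 0, "az": 0, "hand": 40}

```text
t: 23.15
tool_pos: [0.6899, 0.163, 0.3038]
orientation: [0.106, 3.136, 0.001]
force: [0.3, 0.1, -1.8]
opening: 0.046
gripper_force: 34.9
```

```bash
python3 - <<'E'
from h import *
show(); p=rk(0,.055); print(p); go(p[0],p[1],.25,97.85)
E
```

```text
t 23.15 grasp [0.6905 0.1631 0.1368] yaw 176.12 tilt [0.0039 0.0007] F [ 0.3  0.1 -1.8] op 0.046 gf 34.9 q [ 0.16  0.48  1.25  0.    1.4  -1.34]
[0.47798809 0.2104846 ]
xyz [ 0.2142  0.0331 -0.114 ] a [0.0035 0.0025 1.3661]
```

Call:
carry_out:
  targets:
    - {"x": 0.03, "y": 0, "z": 0, "ax": 0, "ay": 0, "az": 0, "hand": 40}
    - {"x": 0.06, "y": 0, "z": 0, "ax": 0, "ay": 0, "az": 0, "hand": 40}
    - {"x": 0.085, "y": 0, "z": -0.01, "ax": 0, "ay": 0, "az": 0, "hand": 40}
    - {"x": 0.09, "y": 0, "z": -0.06, "ax": 0, "ay": 0, "az": 0, "hand": 40}
    - {"x": 0.1, "y": 0.005, "z": -0.114, "ax": 0, "ay": 0, "az": 0.15, "hand": 40}
    - {"x": 0.12, "y": 0.015, "z": -0.114, "ax": 0, "ay": 0, "az": 0.33, "hand": 40}
    - {"x": 0.15, "y": 0.025, "z": -0.114, "ax": 0, "ay": 0, "az": 0.5, "hand": 40}
    - {"x": 0.18, "y": 0.033, "z": -0.114, "ax": 0, "ay": 0, "az": 0.67, "hand": 40}

```text
t: 24.15
tool_pos: [0.5109, 0.2082, 0.4148]
orientation: [-1.141, -2.927, -0.0]
force: [-0.3, 0.6, -1.9]
opening: 0.0454
gripper_force: 35.0
```

```bash
python3 - <<'E'
from h import *
show(); p=rk(0,.055); go(p[0],p[1],.19,97.85)
E
```

```text
t 24.15 grasp [0.5108 0.2082 0.2478] yaw 137.4 tilt [-0.0002  0.0001] F [-0.3  0.6 -1.9] op 0.0454 gf 35.0 q [ 0.29 -0.    1.61  0.    1.54 -0.53]
xyz [ 0.0257 -0.0206  0.0579] a [-1.000e-04 -2.000e-04  6.903e-01]
```

Call:
carry_out:
  targets:
    - {"x": 0.026, "y": -0.0205, "z": 0.0, "ax": 0, "ay": 0, "az": 0.18, "hand": 40}
    - {"x": 0.026, "y": -0.0205, "z": 0.02, "ax": 0, "ay": 0, "az": 0.36, "hand": 40}
    - {"x": 0.026, "y": -0.0205, "z": 0.058, "ax": 0, "ay": 0, "az": 0.54, "hand": 40}
    - {"x": 0.026, "y": -0.0205, "z": 0.058, "ax": 0, "ay": 0, "az": 0.69, "hand": 40}
    - {"x": 0.026, "y": -0.0205, "z": 0.058, "ax": 0, "ay": 0, "az": 0.69, "hand": 40}
    - {"x": 0.026, "y": -0.0205, "z": 0.058, "ax": 0, "ay": 0, "az": 0.69, "hand": 40}

```text
t: 24.9
tool_pos: [0.479, 0.2103, 0.3576]
orientation: [2.053, 2.378, 0.001]
force: [0.2, -0.3, -2.0]
opening: 0.046
gripper_force: 35.0
```

```bash
cat >> h.py <<'E'
def sl():
    P=camera_params('wrist'); im,d=read_camera('wrist'); X=cloud('wrist',d,P).reshape(-1,3); r=inrk(X); Z=X[:,2]
    st=read_state(); gz=st['tool_pos'][2]-.167; g=inrk(np.array(st['tool_pos']))
    k=(abs(r[:,0]-g[0])<.06)&(abs(r[:,1]-g[1])<.035)&(Z>gz-.055)&(Z<gz-.02); 
    if k.sum()>50: print('body x',np.percentile(r[k,0],[1,99]).round(4),'y',np.percentile(r[k,1],[1,99]).round(4),'z top',np.percentile(Z[k],[50,90]).round(4), 'rect',cv2.minAreaRect(X[k,:2].astype(np.float32)))
    return im,X,r
E
python3 - <<'E'
from h import *
st=show(); print(inrk(np.array(st['tool_pos']))); im,X,r=sl(); cv2.imwrite('pics/w6.png',cv2.resize(im,(800,600))); p=rk(0,.055); go(p[0],p[1],.148,97.85)
E
```

```text
t 24.9 grasp [0.4792 0.2104 0.1906] yaw 98.39 tilt [0.0011 0.0003] F [ 0.2 -0.3 -2. ] op 0.046 gf 35.0 q [ 0.32 -0.05  1.76  0.    1.43  0.17]
[0.00096254 0.05468468]
body x [-0.04    0.0419] y [0.0381 0.0739] z top [0.15   0.1539] rect ((0.47895941138267517, 0.2110835611820221), (0.08445942401885986, 0.03709899261593819), 8.362200736999512)
xyz [ 0.0003 -0.001   0.0427] a [ 0.0012 -0.0002  0.0088]
```

View pics/w6.png

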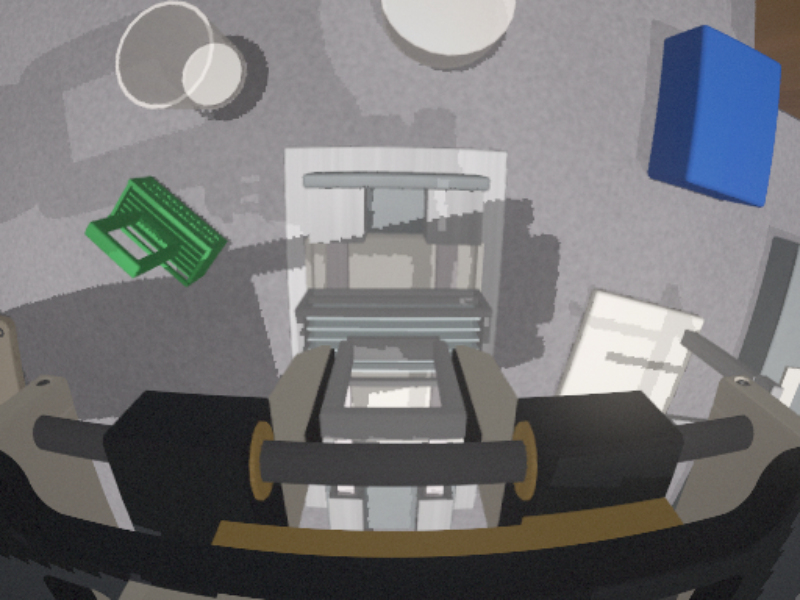

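Call:
carry_out:
  targets:
    - {"x": 0, "y": -0.001, "z": 0.025, "ax": 0, "ay": 0, "az": 0.009, "hand": 40}
    - {"x": 0, "y": -0.001, "z": 0.036, "ax": 0, "ay": 0, "az": 0.009, "hand": 40}
    - {"x": 0, "y": -0.001, "z": 0.04, "ax": 0, "ay": 0, "az": 0.009, "hand": 40}
    - {"x": 0, "y": -0.001, "z": 0.042, "ax": 0, "ay": 0, "az": 0.009, "hand": 40}
    - {"x": 0, "y": -0.001, "z": 0.043, "ax": 0, "ay": 0, "az": 0.009, "hand": 40}
    - {"x": 0, "y": -0.001, "z": 0.043, "ax": 0, "ay": 0, "az": 0.009, "hand": 40}

```text
t: 25.7
tool_pos: [0.4781, 0.2102, 0.315]
orientation: [2.067, 2.365, 0.002]
force: [-2.5, -0.5, 4.2]
opening: 0.0455
gripper_force: 35.0
```

Call:
carry_out:
  targets:
    - {"x": 0, "y": 0, "z": 0, "ax": 0, "ay": 0, "az": 0, "hand": 70}
    - {"x": 0, "y": 0, "z": 0, "ax": 0, "ay": 0, "az": 0, "hand": 70}
    - {"x": 0, "y": 0, "z": 0, "ax": 0, "ay": 0, "az": 0, "hand": 70}
    - {"x": 0, "y": 0, "z": -0.04, "ax": 0, "ay": 0, "az": 0, "hand": 70}
    - {"x": 0, "y": 0, "z": -0.1, "ax": 0, "ay": 0, "az": 0, "hand": 70}
    - {"x": 0, "y": 0, "z": -0.1, "ax": 0, "ay": 0, "az": 0, "hand": 70}

```text
t: 26.45
tool_pos: [0.4791, 0.2105, 0.4202]
orientation: [2.064, 2.361, 0.014]
force: [1.3, 0.2, -0.0]
opening: 0.065
gripper_force: 0.0
```

```bash
cat >> h.py <<'E'
def placed(y0):
    P=camera_params('wrist'); im,d=read_camera('wrist'); X=cloud('wrist',d,P).reshape(-1,3); r=inrk(X); Z=X[:,2]
    k=(abs(r[:,0])<.06)&(abs(r[:,1]-y0)<.03)&(Z>.1)&(Z<.118); k2=(abs(r[:,0])<.03)&(abs(r[:,1]-y0)<.03)&(Z>.155)&(Z<.2)
    for n,q in (('body',k),('loop',k2)):
        if q.sum()>30: print(n,'x',np.percentile(r[q,0],[1,99]).round(4),'y',np.percentile(r[q,1],[1,99]).round(4),'z',np.percentile(Z[q],[50,95]).round(4))
E
python3 - <<'E'
from h import *
show(); placed(.055); go(.679,.0528,.25,176)
E
```

```text
t 26.45 grasp [0.4807 0.2111 0.2532] yaw 97.68 tilt [0.0097 0.0032] F [ 1.3  0.2 -0. ] op 0.065 gf 0.0 q [ 0.32 -0.09  1.68  0.    1.54  0.18]
body x [-0.0419  0.0414] y [0.0391 0.0741] z [0.1079 0.1112]
loop x [-0.0223  0.0224] y [0.0524 0.0621] z [0.1721 0.1733]
xyz [-0.1829  0.1777  0.0008] a [ 0.0054  0.003  -1.367 ]
```

Call:
carry_out:
  targets:
    - {"x": -0.183, "y": 0.178, "z": 0.001, "ax": 0, "ay": 0, "az": -1.367, "hand": 75}
    - {"x": -0.183, "y": 0.178, "z": 0.001, "ax": 0, "ay": 0, "az": -1.367, "hand": 75}
    - {"x": -0.183, "y": 0.178, "z": 0.001, "ax": 0, "ay": 0, "az": -1.367, "hand": 75}
    - {"x": -0.183, "y": 0.178, "z": 0.001, "ax": 0, "ay": 0, "az": -1.367, "hand": 75}
    - {"x": -0.183, "y": 0.178, "z": 0.001, "ax": 0, "ay": 0, "az": -1.367, "hand": 75}
    - {"x": -0.183, "y": 0.178, "z": 0.001, "ax": 0, "ay": 0, "az": -1.367, "hand": 75}
    - {"x": -0.183, "y": 0.178, "z": 0.04, "ax": 0, "ay": 0, "az": -1.367, "hand": 75}
    - {"x": -0.183, "y": 0.178, "z": 0.08, "ax": 0, "ay": 0, "az": -1.367, "hand": 75}

```text
t: 27.5
tool_pos: [0.6783, 0.0524, 0.3314]
orientation: [-0.104, -3.139, 0.0]
force: [-0.4, 0.6, -0.2]
opening: 0.0695
gripper_force: 0.0
```

```bash
python3 - <<'E'
from h import *
st=show(); loop(np.array([.679,.0528])); go(.679,.0528,.106,176)
E
```

```text
t 27.5 grasp [0.6781 0.0524 0.1644] yaw 176.21 tilt [-0.0013  0.    ] F [-0.4  0.6 -0.2] op 0.0695 gf 0.0 q [ 0.    0.39  1.32  0.    1.43 -1.5 ]
673 u [-0.005  -0.0004  0.0048] v [-0.0231  0.0216] z 0.1302 slope -0.01
xyz [-0.0031  0.0006  0.0506] a [-0.0008 -0.0112  0.0051]
```

Call:
carry_out:
  newtons: 35
  targets:
    - {"x": -0.0005, "y": 0, "z": 0.04, "ax": 0, "ay": 0, "az": 0, "hand": 75}
    - {"x": -0.0005, "y": 0, "z": 0.058, "ax": 0, "ay": 0, "az": 0, "hand": 75}
    - {"x": -0.0005, "y": 0, "z": 0.0585, "ax": 0, "ay": 0, "az": 0, "hand": 75}
    - {"x": -0.0005, "y": 0, "z": 0.0585, "ax": 0, "ay": 0, "az": 0, "hand": 40}
    - {"x": -0.0005, "y": 0, "z": 0.0585, "ax": 0, "ay": 0, "az": 0, "hand": 40}
    - {"x": -0.0005, "y": 0, "z": 0.0585, "ax": 0, "ay": 0, "az": 0, "hand": 40}
    - {"x": -0.0005, "y": 0, "z": 0.0585, "ax": 0, "ay": 0, "az": 0, "hand": 40}

```text
t: 28.42
tool_pos: [0.6797, 0.0524, 0.2771]
orientation: [0.11, 3.137, 0.0]
force: [-0.0, -0.6, 6.0]
opening: 0.0457
gripper_force: 34.8
```

Call:
carry_out:
  targets:
    - {"x": 0, "y": 0, "z": -0.015, "ax": 0, "ay": 0, "az": 0, "hand": 40}
    - {"x": 0, "y": 0, "z": -0.03, "ax": 0, "ay": 0, "az": 0, "hand": 40}
    - {"x": 0, "y": 0, "z": -0.03, "ax": 0, "ay": 0, "az": 0, "hand": 40}

```text
t: 28.8
tool_pos: [0.6799, 0.0525, 0.3081]
orientation: [0.109, 3.136, 0.0]
force: [-0.2, -0.6, -1.0]
opening: 0.0461
gripper_force: 34.8
```

```bash
python3 - <<'E'
from h import *
show(); p=rk(0,0); print(p); go(p[0],p[1],.27,97.85)
E
```

```text
t 28.8 grasp [0.6805 0.0525 0.1411] yaw 176.0 tilt [0.0037 0.0001] F [-0.2 -0.6 -1. ] op 0.0461 gf 34.8 q [ 0.    0.4   1.34  0.    1.39 -1.5 ]
[0.4855 0.156 ]
xyz [ 0.2006  0.0897 -0.1296] a [0.0028 0.0029 1.364 ]
```

Call:
carry_out:
  targets:
    - {"x": 0.03, "y": 0, "z": 0, "ax": 0, "ay": 0, "az": 0, "hand": 40}
    - {"x": 0.06, "y": 0, "z": 0, "ax": 0, "ay": 0, "az": 0, "hand": 40}
    - {"x": 0.085, "y": 0, "z": -0.01, "ax": 0, "ay": 0, "az": 0, "hand": 40}
    - {"x": 0.09, "y": 0, "z": -0.065, "ax": 0, "ay": 0, "az": 0, "hand": 40}
    - {"x": 0.09, "y": 0.0, "z": -0.13, "ax": 0, "ay": 0, "az": 0.16, "hand": 40}
    - {"x": 0.12, "y": 0.03, "z": -0.13, "ax": 0, "ay": 0, "az": 0.34, "hand": 40}
    - {"x": 0.15, "y": 0.06, "z": -0.13, "ax": 0, "ay": 0, "az": 0.51, "hand": 40}
    - {"x": 0.2, "y": 0.09, "z": -0.13, "ax": 0, "ay": 0, "az": 0.68, "hand": 40}

```text
t: 29.8
tool_pos: [0.4852, 0.1568, 0.4354]
orientation: [1.16, 2.919, 0.001]
force: [0.3, 0.8, -1.5]
opening: 0.046
gripper_force: 35.0
```

```bash
python3 - <<'E'
from h import *
show(); p=rk(0,0); go(p[0],p[1],.20,97.85)
E
```

```text
t 29.8 grasp [0.4853 0.1569 0.2684] yaw 136.67 tilt [0.0003 0.0002] F [ 0.3  0.8 -1.5] op 0.046 gf 35.0 q [ 0.21 -0.13  1.69  0.    1.58 -0.6 ]
xyz [-0.0008 -0.0004  0.0684] a [ 4.000e-04 -1.000e-04  6.775e-01]
```

Call:
carry_out:
  targets:
    - {"x": 0, "y": 0, "z": 0.0, "ax": 0, "ay": 0, "az": 0.17, "hand": 40}
    - {"x": 0, "y": 0, "z": 0.0, "ax": 0, "ay": 0, "az": 0.34, "hand": 40}
    - {"x": 0, "y": 0, "z": 0.0, "ax": 0, "ay": 0, "az": 0.52, "hand": 40}
    - {"x": 0, "y": 0, "z": 0.0, "ax": 0, "ay": 0, "az": 0.68, "hand": 40}
    - {"x": 0, "y": 0, "z": 0.02, "ax": 0, "ay": 0, "az": 0.68, "hand": 40}
    - {"x": 0, "y": 0, "z": 0.06, "ax": 0, "ay": 0, "az": 0.68, "hand": 40}
    - {"x": 0, "y": 0, "z": 0.068, "ax": 0, "ay": 0, "az": 0.68, "hand": 40}
    - {"x": 0, "y": 0, "z": 0.068, "ax": 0, "ay": 0, "az": 0.68, "hand": 40}

```text
t: 30.8
tool_pos: [0.4856, 0.1561, 0.3667]
orientation: [-2.057, -2.373, 0.003]
force: [1.4, 0.3, -1.0]
opening: 0.0453
gripper_force: 35.0
```

```bash
python3 - <<'E'
from h import *
st=show(); print(inrk(np.array(st['tool_pos']))); sl(); p=rk(0,0); go(p[0],p[1],.153,97.85)
E
```

```text
t 30.8 grasp [0.4853 0.156  0.1997] yaw 98.18 tilt [-0.002  -0.0004] F [ 1.4  0.3 -1. ] op 0.0453 gf 35.0 q [ 0.21 -0.09  1.78  0.    1.45  0.07]
[1.08904793e-04 8.95626239e-05]
body x [-0.0417  0.0405] y [-0.0174  0.019 ] z top [0.1561 0.159 ] rect ((0.48491042852401733, 0.15641382336616516), (0.08419719338417053, 0.03750722110271454), 8.425591468811035)
xyz [-0.0001 -0.0006  0.048 ] a [0.0003 0.     0.0053]
```

Call:
carry_out:
  targets:
    - {"x": 0, "y": 0, "z": 0.028, "ax": 0, "ay": 0, "az": 0.005, "hand": 40}
    - {"x": 0, "y": 0, "z": 0.04, "ax": 0, "ay": 0, "az": 0.005, "hand": 40}
    - {"x": 0, "y": 0, "z": 0.044, "ax": 0, "ay": 0, "az": 0.005, "hand": 40}
    - {"x": 0, "y": 0, "z": 0.046, "ax": 0, "ay": 0, "az": 0.005, "hand": 40}
    - {"x": 0, "y": 0, "z": 0.0475, "ax": 0, "ay": 0, "az": 0.005, "hand": 40}
    - {"x": 0, "y": 0, "z": 0.0475, "ax": 0, "ay": 0, "az": 0.005, "hand": 40}

```text
t: 31.6
tool_pos: [0.4861, 0.1562, 0.3205]
orientation: [2.065, 2.367, 0.001]
force: [-0.4, 0.5, -1.4]
opening: 0.0457
gripper_force: 35.0
```

Call:
carry_out:
  targets:
    - {"x": 0, "y": 0, "z": 0.001, "ax": 0, "ay": 0, "az": 0, "hand": 40}
    - {"x": 0, "y": 0, "z": 0.0015, "ax": 0, "ay": 0, "az": 0, "hand": 40}
    - {"x": 0, "y": 0, "z": 0.0015, "ax": 0, "ay": 0, "az": 0, "hand": 40}

```text
t: 31.98
tool_pos: [0.4861, 0.1563, 0.3198]
orientation: [2.065, 2.367, 0.001]
force: [-2.7, 0.0, 5.9]
opening: 0.0459
gripper_force: 35.0
```

Contact felt; release, rise, and check.

Call:
carry_out:
  targets:
    - {"x": 0, "y": 0, "z": 0, "ax": 0, "ay": 0, "az": 0, "hand": 65}
    - {"x": 0, "y": 0, "z": 0, "ax": 0, "ay": 0, "az": 0, "hand": 65}
    - {"x": 0, "y": 0, "z": 0, "ax": 0, "ay": 0, "az": 0, "hand": 65}
    - {"x": 0, "y": 0, "z": -0.04, "ax": 0, "ay": 0, "az": 0, "hand": 65}
    - {"x": 0, "y": 0, "z": -0.1, "ax": 0, "ay": 0, "az": 0, "hand": 65}
    - {"x": 0, "y": 0, "z": -0.1, "ax": 0, "ay": 0, "az": 0, "hand": 65}

```text
t: 32.72
tool_pos: [0.4872, 0.1565, 0.4245]
orientation: [2.061, 2.363, 0.013]
force: [1.1, -0.4, -1.3]
opening: 0.0605
gripper_force: 0.0
```

```bash
python3 - <<'E'
from h import *
show(); placed(0); go(.669,-.0576,.255,176)
E
```

```text
t 32.73 grasp [0.4888 0.1568 0.2576] yaw 97.8 tilt [0.0098 0.0021] F [ 1.1 -0.4 -1.3] op 0.0605 gf 0.0 q [ 0.21 -0.12  1.71  0.    1.55  0.07]
body x [-0.0411  0.0423] y [-0.0161  0.0193] z [0.1082 0.112 ]
loop x [-0.0218  0.0233] y [-0.002   0.0072] z [0.1729 0.174 ]
xyz [-2.367e-01  1.517e-01  1.000e-04] a [ 0.005   0.0034 -1.365 ]
```

Call:
carry_out:
  targets:
    - {"x": -0.236, "y": 0.151, "z": 0.0, "ax": 0, "ay": 0, "az": -1.365, "hand": 75}
    - {"x": -0.236, "y": 0.151, "z": 0.0, "ax": 0, "ay": 0, "az": -1.365, "hand": 75}
    - {"x": -0.236, "y": 0.151, "z": 0.0, "ax": 0, "ay": 0, "az": -1.365, "hand": 75}
    - {"x": -0.236, "y": 0.151, "z": 0.0, "ax": 0, "ay": 0, "az": -1.365, "hand": 75}
    - {"x": -0.236, "y": 0.151, "z": 0.0, "ax": 0, "ay": 0, "az": -1.365, "hand": 75}
    - {"x": -0.236, "y": 0.151, "z": 0.0, "ax": 0, "ay": 0, "az": -1.365, "hand": 75}
    - {"x": -0.236, "y": 0.151, "z": 0.04, "ax": 0, "ay": 0, "az": -1.365, "hand": 75}
    - {"x": -0.236, "y": 0.151, "z": 0.08, "ax": 0, "ay": 0, "az": -1.365, "hand": 75}

```text
t: 33.78
tool_pos: [0.6672, -0.0573, 0.3358]
orientation: [-0.104, -3.138, -0.0]
force: [0.8, 0.5, -1.4]
opening: 0.0694
gripper_force: 0.0
```

```bash
python3 - <<'E'
from h import *
st=show(); loop(np.array([.669,-.0576])); go(.669,-.0576,.108,176)
E
```

```text
t 33.77 grasp [ 0.6669 -0.0573  0.1688] yaw 176.21 tilt [-0.0015  0.0003] F [ 0.8  0.5 -1.4] op 0.0694 gf 0.0 q [-0.16  0.35  1.35  0.    1.43 -1.67]
648 u [-0.0046 -0.      0.0053] v [-0.0223  0.022 ] z 0.1301 slope -0.65
xyz [-0.0043 -0.0004  0.0531] a [ 0.0011 -0.0113  0.0055]
```

Call:
carry_out:
  newtons: 35
  targets:
    - {"x": -0.0012, "y": -0.0004, "z": 0.04, "ax": 0, "ay": 0, "az": -0.003, "hand": 75}
    - {"x": -0.0012, "y": -0.0004, "z": 0.061, "ax": 0, "ay": 0, "az": -0.003, "hand": 75}
    - {"x": -0.0012, "y": -0.0004, "z": 0.0615, "ax": 0, "ay": 0, "az": -0.003, "hand": 75}
    - {"x": -0.0012, "y": -0.0004, "z": 0.0615, "ax": 0, "ay": 0, "az": -0.003, "hand": 40}
    - {"x": -0.0012, "y": -0.0004, "z": 0.0615, "ax": 0, "ay": 0, "az": -0.003, "hand": 40}
    - {"x": -0.0012, "y": -0.0004, "z": 0.0615, "ax": 0, "ay": 0, "az": -0.003, "hand": 40}
    - {"x": -0.0012, "y": -0.0004, "z": 0.0615, "ax": 0, "ay": 0, "az": -0.003, "hand": 40}

```text
t: 34.7
tool_pos: [0.6692, -0.0577, 0.2786]
orientation: [0.105, 3.137, -0.0]
force: [-0.5, 0.5, 5.1]
opening: 0.046
gripper_force: 34.7
```

Call:
carry_out:
  targets:
    - {"x": 0, "y": 0, "z": -0.015, "ax": 0, "ay": 0, "az": 0, "hand": 40}
    - {"x": 0, "y": 0, "z": -0.03, "ax": 0, "ay": 0, "az": 0, "hand": 40}
    - {"x": 0, "y": 0, "z": -0.03, "ax": 0, "ay": 0, "az": 0, "hand": 40}

```text
t: 35.08
tool_pos: [0.6694, -0.0577, 0.3096]
orientation: [0.105, 3.136, -0.001]
force: [0.3, -0.8, -1.3]
opening: 0.0459
gripper_force: 34.7
```

```bash
python3 - <<'E'
from h import *
show(); p=rk(0,-.053); print(p); go(p[0],p[1],.27,97.85)
E
```

```text
t 35.08 grasp [ 0.67   -0.0578  0.1426] yaw 176.17 tilt [ 0.0036 -0.0006] F [ 0.3 -0.8 -1.3] op 0.0459 gf 34.7 q [-0.16  0.38  1.37  0.    1.39 -1.67]
[0.49273875 0.10349666]
xyz [ 0.1865  0.149  -0.1281] a [0.0022 0.0033 1.367 ]
```

Call:
carry_out:
  targets:
    - {"x": 0.03, "y": 0, "z": 0, "ax": 0, "ay": 0, "az": 0, "hand": 40}
    - {"x": 0.06, "y": 0, "z": 0, "ax": 0, "ay": 0, "az": 0, "hand": 40}
    - {"x": 0.085, "y": 0, "z": -0.01, "ax": 0, "ay": 0, "az": 0, "hand": 40}
    - {"x": 0.09, "y": 0, "z": -0.065, "ax": 0, "ay": 0, "az": 0, "hand": 40}
    - {"x": 0.09, "y": 0.0, "z": -0.128, "ax": 0, "ay": 0, "az": 0.16, "hand": 40}
    - {"x": 0.12, "y": 0.05, "z": -0.128, "ax": 0, "ay": 0, "az": 0.34, "hand": 40}
    - {"x": 0.15, "y": 0.1, "z": -0.128, "ax": 0, "ay": 0, "az": 0.51, "hand": 40}
    - {"x": 0.186, "y": 0.149, "z": -0.128, "ax": 0, "ay": 0, "az": 0.68, "hand": 40}

```text
t: 36.08
tool_pos: [0.492, 0.1046, 0.4349]
orientation: [1.155, 2.921, 0.001]
force: [0.2, 0.4, -1.8]
opening: 0.0458
gripper_force: 35.0
```

```bash
python3 - <<'E'
from h import *
show(); p=rk(0,-.053); go(p[0],p[1],.20,97.85)
E
```

```text
t 36.08 grasp [0.4921 0.1047 0.2679] yaw 136.85 tilt [0.0003 0.0003] F [ 0.2  0.4 -1.8] op 0.0458 gf 35.0 q [ 0.11 -0.15  1.71  0.    1.58 -0.71]
xyz [-0.0013 -0.0004  0.0679] a [ 4.000e-04 -1.000e-04  6.806e-01]
```

Call:
carry_out:
  targets:
    - {"x": -0.001, "y": 0, "z": 0.0, "ax": 0, "ay": 0, "az": 0.17, "hand": 40}
    - {"x": -0.001, "y": 0, "z": 0.0, "ax": 0, "ay": 0, "az": 0.34, "hand": 40}
    - {"x": -0.001, "y": 0, "z": 0.0, "ax": 0, "ay": 0, "az": 0.52, "hand": 40}
    - {"x": -0.001, "y": 0, "z": 0.0, "ax": 0, "ay": 0, "az": 0.685, "hand": 40}
    - {"x": -0.001, "y": 0, "z": 0.02, "ax": 0, "ay": 0, "az": 0.685, "hand": 40}
    - {"x": -0.001, "y": 0, "z": 0.06, "ax": 0, "ay": 0, "az": 0.685, "hand": 40}
    - {"x": -0.001, "y": 0, "z": 0.068, "ax": 0, "ay": 0, "az": 0.685, "hand": 40}
    - {"x": -0.001, "y": 0, "z": 0.068, "ax": 0, "ay": 0, "az": 0.685, "hand": 40}

```text
t: 37.08
tool_pos: [0.4935, 0.1027, 0.3662]
orientation: [-2.059, -2.371, 0.002]
force: [-0.2, 0.8, -0.2]
opening: 0.0456
gripper_force: 35.0
```

```bash
python3 - <<'E'
from h import *
st=show(); print(inrk(np.array(st['tool_pos']))); sl(); p=rk(0,-.053); go(p[0],p[1],.155,97.85)
E
```

```text
t 37.08 grasp [0.4931 0.1027 0.1992] yaw 98.07 tilt [-0.002  -0.0002] F [-0.2  0.8 -0.2] op 0.0456 gf 35.0 q [ 0.1  -0.11  1.8  -0.    1.45 -0.04]
[ 0.00060145 -0.05386978]
body x [-0.041  0.041] y [-0.0721 -0.036 ] z top [0.1549 0.1573] rect ((0.4929389953613281, 0.10229723900556564), (0.08404983580112457, 0.037032175809144974), 8.429187774658203)
xyz [ 0.0009 -0.0011  0.0455] a [ 0.0002 -0.      0.0033]
```

Call:
carry_out:
  targets:
    - {"x": 0.001, "y": 0, "z": 0.028, "ax": 0, "ay": 0, "az": 0.004, "hand": 40}
    - {"x": 0.001, "y": 0, "z": 0.038, "ax": 0, "ay": 0, "az": 0.004, "hand": 40}
    - {"x": 0.001, "y": 0, "z": 0.042, "ax": 0, "ay": 0, "az": 0.004, "hand": 40}
    - {"x": 0.001, "y": 0, "z": 0.044, "ax": 0, "ay": 0, "az": 0.004, "hand": 40}
    - {"x": 0.001, "y": 0, "z": 0.0455, "ax": 0, "ay": 0, "az": 0.004, "hand": 40}
    - {"x": 0.001, "y": 0, "z": 0.0455, "ax": 0, "ay": 0, "az": 0.004, "hand": 40}

```text
t: 37.88
tool_pos: [0.4939, 0.1038, 0.3222]
orientation: [2.066, 2.366, 0.001]
force: [0.4, 0.1, -0.1]
opening: 0.0459
gripper_force: 35.0
```

Call:
carry_out:
  targets:
    - {"x": 0, "y": 0, "z": 0.001, "ax": 0, "ay": 0, "az": 0, "hand": 40}
    - {"x": 0, "y": 0, "z": 0.0015, "ax": 0, "ay": 0, "az": 0, "hand": 40}
    - {"x": 0, "y": 0, "z": 0.0015, "ax": 0, "ay": 0, "az": 0, "hand": 40}

```text
t: 38.25
tool_pos: [0.494, 0.1038, 0.322]
orientation: [2.066, 2.365, 0.002]
force: [-3.5, 0.1, 11.9]
opening: 0.0456
gripper_force: 35.0
```

Firm contact: release, rise and back away, then check with the top view.

Call:
carry_out:
  targets:
    - {"x": 0, "y": 0, "z": -0.001, "ax": 0, "ay": 0, "az": 0, "hand": 65}
    - {"x": 0, "y": 0, "z": -0.001, "ax": 0, "ay": 0, "az": 0, "hand": 65}
    - {"x": 0, "y": 0, "z": -0.001, "ax": 0, "ay": 0, "az": 0, "hand": 65}
    - {"x": 0, "y": 0, "z": -0.04, "ax": 0, "ay": 0, "az": 0, "hand": 65}
    - {"x": 0, "y": 0, "z": -0.1, "ax": 0, "ay": 0, "az": 0, "hand": 65}
    - {"x": -0.06, "y": 0, "z": -0.12, "ax": 0, "ay": 0, "az": 0, "hand": 65}
    - {"x": -0.12, "y": 0, "z": -0.12, "ax": 0, "ay": 0, "az": 0, "hand": 65}
    - {"x": -0.15, "y": 0, "z": -0.12, "ax": 0, "ay": 0, "az": 0, "hand": 65}

```text
t: 39.25
tool_pos: [0.5139, -0.0474, 0.4404]
orientation: [2.068, 2.364, -0.0]
force: [-0.6, 0.5, 0.6]
opening: 0.0602
gripper_force: 0.0
```

```bash
python3 - <<'E'
from h import *
show(); [placed(y) for y in (-.053,0,.055)]; im,X,r=held(.032,ymin=-.2,ymax=-.19)
for s in (.032,-.032):
    Z=X[...,2]; k=(abs(r[...,0]-s)<.005)&(Z>.07)&(Z<.085)&(r[...,1]<-.1); print('rear',np.percentile(r[k][:,1],[.2,1]))
cv2.imwrite('pics/w7.png',cv2.resize(im,(800,600)))
E
```

```text
t 39.25 grasp [ 0.514  -0.0475  0.2734] yaw 97.63 tilt [ 0.0007 -0.0007] F [-0.6  0.5  0.6] op 0.0602 gf 0.0 q [-0.19 -0.11  1.67 -0.    1.59 -0.32]
body x [-0.0408  0.0423] y [-0.0716 -0.036 ] z [0.1092 0.113 ]
loop x [-0.0218  0.0231] y [-0.0581 -0.0481] z [0.1736 0.1749]
body x [-0.0414  0.0415] y [-0.018  -0.0163] z [0.109  0.1118]
-0.2 85 x [0.0263 0.0322 0.0381] z [0.079  0.0798 0.081 ]
rear [-0.20892287 -0.20876736]
rear [-0.20879134 -0.20866728]
```

View pics/w7.png

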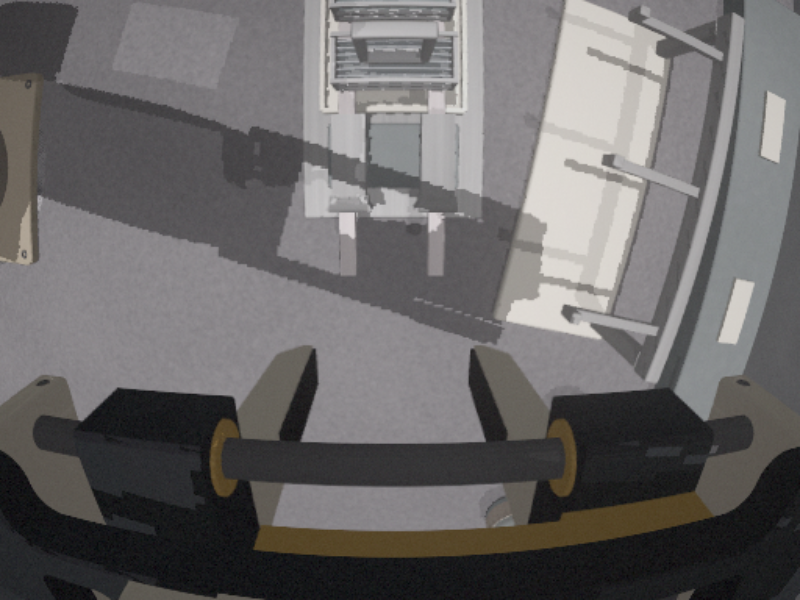

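The hooks are empty, both bar rears sit at rack y ≈ −0.209 (home), and the racks stand upright on the bars.

```bash
python3 -c "
from plant import robot; print(robot.close_job())"
```

```text
the job is handed in; nothing more can be done
None
```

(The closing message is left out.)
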